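# Stow the spacers and wind down the keeper

### The arm

A 6-joint arm with a two-finger parallel gripper is mounted at the origin on the work surface. World frame = base frame: x ahead of the robot, y to its left, z up, the work surface at z = 0. Lengths are in m, angles in rad, forces in N, time in s.
With the tool pointing down it reaches from about 0.35 to 0.875 m from the base axis. Payload 4.2 kg.
Tool frame: the origin (TCP) lies at the very end of the fingers, on their centre line; the grasp point (between the pads) lies 19 mm behind it; z points along the fingers, y is the direction in which the jaws open and shut (so a half turn about z gives the same grasp; the last joint's range is limited). The gripper opens to 87 mm and grips with 3 to 60 N. Pads are 19 mm wide; open, the fingers measure 117 mm over their backs; the gripper's body (75 mm by 190 mm) begins 51 mm behind the grasp point.
Start: joints at [1.503, 0.385, 0.008, 0, -1.194, -0.259], TCP at [0.201, 0.592, 0.191] pointing down, gripper open.
Joint ranges: [-3.14, 3.14], [-1.21, 2.06], [-1.07, 1.41], [-3.16, 2.05], [-2.99, -0.16], [-3.1, 3.1]. Speed limits (rad/s): [2.79, 2.79, 3.14, 3.14, 3.14, 3.14].

### API

Orientations are given as a unit quaternion [x, y, z, w].
In Python, from workcell import arm gives the robot as it stands.
- The arm moves only by the tool jog_arm, never from a script. Its argument "series" is a list of rows, each a list of 2 entries, a list of its own where there are three numbers: the shift along the tool's x, y, z in mm, then the turn, a rotation vector about the tool's x, y, z in rad. In form: [[[tx, ty, tz], [ax, ay, az]], ...]. A call has 1 to 12 rows; each row shifts and turns the commanded pose from where the row before left it, along the tool's axes as they then stand; what a row does not reach is not made up. A row lasts 1/8 s, in which the tool goes at most 62.5 mm and 10.7 degrees, less where a joint would pass 70% of its speed; a pose out of reach is approached as far as the arm can. A call is refused whole if a number of a shift passes 62.5 or a number of a turn 0.188, either way. A call with a gripper value outside its range is refused whole. "claw" is the finger opening in mm, from 0 to 87, set as the call begins (left out, the last holds). The fingers move at their own pace and stop on an object; "squeeze" is the grip in N (left out, the last holds). Time passes only in rows, so rows that do not move let the fingers close. It gives the time, the measured TCP pose, the force and the opening at its end, in the units of the state.
- arm.state(): the state, without advancing time (a new reading comes with each control period).
- arm.get_image(name): name is "scene" or "top"; returns a dict with "frame" (400x640x3 uint8, blue, green, red), "camera_matrix" (3x3 intrinsics, pixels), "rvec" (rotation vector, rad) and "tvec" (3), from world to camera coordinates, as OpenCV has them. Camera axes: x right, y down, z forward; pixel columns grow to the right and rows downward; lengths in m; the calibration is good to about 2 mm. A picture is of the moment at which its call begins. There is no depth.
- arm.close_job(): hands the job in, once; it reports no verdict.
The state is a dict: "t": time; "joint_positions": joint angles; "qvel": joint speeds; "tau": joint torques, N m; "tcp_pos": TCP position; "orientation": TCP orientation; "contact_force": force on the tool from outside, world axes, zero at the start; "ft_torque": the same for the moment, N m; "finger_gap": finger opening in m.
Only numpy, scipy, OpenCV 4.12 (cv2) and the standard library are available. Lean on these libraries where they do the work, as an engineer would, in place of code of your own. Each camera call takes 0.05 s, during which the arm holds its last target.

### The job

Stow the three white acetal spacers for sea: push them with the straightedge, never with the gripper itself, until all three stand upright in the bay wholly behind the line of the keeper bar, then draw the straightedge back clear of the bay and leave it lying flat on the cart top. Next crank the handwheel clockwise, which lowers the keeper, until you feel it come up against its stop, and back it off a quarter turn so that it cannot seize. Leave the other things on the cart where they are.

Things in the scene. Friction and masses are not known exactly. Their poses are not given: they have to be found in the camera images.
- fixture: Fixed stowage fixture. Origin on the cart top under the middle of the keeper bar; x into the bay (away from the robot), y left along the bar, z up. Grey posts carry the bar at |x| < 22, |y| 118-152 mm, 162 high. Grey gear housing on the left: x -155 to 25, y 145 to 330 mm, 85 high, bearing the inclined handwheel.
- bay (a point): Point on the cart top in mid-bay, at x = 45, y = 0 mm in the fixture's frame, same axes. The bay is open to -x, floored by the cart top: inner side walls at y = +-110 mm (from x = 10), inner rear wall at x = 75 mm, walls 50 high, 10 thick (x in the fixture's frame).
- bar (a point): Middle of the underside of the steel keeper bar (12 mm thick in x, 250 long in y, 22 high) that shuts the mouth of the bay. 90 mm above the cart top at wheel joint 0, 4.17 mm lower per rad: 72 mm or more at the start, 40 mm at the stop.
- rail (a point): Middle of a fixed steel grab rail, 28 mm thick, 300 mm up, running along the fixture's x from x = -130 to an upright at x = 90 mm (with a thin brace below it behind x = 0), at y = 230 mm, between bay and wheel. It leaves no room for a vertical gripper on the bay's side of the wheel: reach in tilted, along the wheel's axis, and pass over or round the rail on the way.
- wheel (a joint): Turn of the handwheel, rad: 0 with the keeper fully up, growing as it is turned clockwise (seen from above, handle side), which lowers the keeper; firm stop at 12.0. Starts at 0 to 4.2; takes about 0.15 N m (3 N at the handle); stays where it is left. A quarter turn is 1.571.
- hub (a point): Centre of the dark steel handwheel in the plane of its rim (120 mm diameter on the bar's centre line, bar 14 mm thick), at (-105, 300, 150) mm in the fixture's frame. z: the wheel's axis, up and leaning 32 degrees to the fixture's +y (left); x turns with the wheel and points to the crank handle. The hub rises 13 mm above this point.
- crank (a point): Grip point on the axis of the black crank handle: a freely revolving cylinder, 28 mm diameter, parallel to the wheel's axis and 60 mm from it, 8 to 66 mm above the rim plane; this point is 42 mm above that plane.
- straightedge: Grey plastic straightedge, 0.3 kg: flat plate 10 mm thick, 200 long in y, x from -40 to +70 mm; its pushing face is the edge at x = +70. Handle block on it, 24 mm wide in y, 34 in x, top 85 mm up, centred on the origin (on the underside). Grip across the 24 mm, at any tilt in the x-z plane; a wide hand leans back (to -x) or grips high to clear the raised keeper.
- spacer1: White acetal spacer, a plain upright cylinder 50 mm in diameter and 60 mm high, 0.165 kg, one of three alike; origin at the centre of its underside, z up.
- spacer2: White acetal spacer, a plain upright cylinder 50 mm in diameter and 60 mm high, 0.165 kg, one of three alike; origin at the centre of its underside, z up.
- spacer3: White acetal spacer, a plain upright cylinder 50 mm in diameter and 60 mm high, 0.165 kg, one of three alike; origin at the centre of its underside, z up.
- anode: Bystander: grey zinc anode, upright cylinder 44 mm diameter, 70 mm high, beside the pushing lane on the left; origin at the centre of its underside.
- fitting: Bystander: chrome pressure fitting, upright, 52 mm diameter, 85 mm high, right of the fixture; origin at the centre of its underside.
- boot: Bystander: blue sensor boot, upright stepped cylinder 60 mm diameter, 90 mm high, in front of the handwheel; origin at the centre of its underside.
- jar: Bystander: sample jar, 70 mm diameter, 110 mm high, far left; origin at the centre of its underside.
- wrench: Bystander: steel wrench 190 mm long lying flat, far right; origin at its underside, x along its length.
Mind the look-alikes: they are no part of the job. What is shaped like the straightedge but orange is not meant. Leave any green look-alike of the spacer1 alone.

How it is judged:
On the way, in this order (a step that is already met when the one before it is completed fails the run):
1. all three spacers stand in the bay wholly behind the keeper line, before the keeper is wound down (x of spacer1 in the frame of fixture between 0.031 and 0.06 m and horizontal distance between each of spacer1, spacer2, spacer3 and bay below 0.1 m and angle between each of spacer1, spacer2, spacer3's own z axis and vertical below 0.15 rad and height (world z) of each of spacer1, spacer2, spacer3 below 0.01 m and x of spacer2 in the frame of fixture between 0.031 and 0.06 m and x of spacer3 in the frame of fixture between 0.031 and 0.06 m and value of joint wheel below 6 rad), for 0.2 s.
2. the straightedge is clear of the bay and the wheel has been cranked up against its stop (horizontal distance between straightedge and bay above 0.115 m and angle between straightedge's own z axis and vertical below 0.1 rad and height (world z) of straightedge below 0.01 m and value of joint wheel above 11.9 rad), for 0.05 s.
3. the wheel is backed off a quarter turn (value of joint wheel between 10.0292 and 10.8292 rad), for 0.2 s.
At the end, for the whole second after the job is handed in: Spacers upright on the cart top in the bay, centres 31 to 60 mm behind the keeper's middle line and within 100 mm of the bay's middle; straightedge flat on the cart top, at rest, its handle over 115 mm from the bay's middle; wheel at rest 1.57 rad (within 0.4) back from its stop (all of step 3 and x of spacer1 in the frame of fixture between 0.031 and 0.06 m and horizontal distance between each of spacer1, spacer2, spacer3 and bay below 0.1 m and angle between each of spacer1, spacer2, spacer3's own z axis and vertical below 0.15 rad and height (world z) of each of spacer1, spacer2, spacer3, straightedge below 0.01 m and x of spacer2 in the frame of fixture between 0.031 and 0.06 m and x of spacer3 in the frame of fixture between 0.031 and 0.06 m and horizontal distance between straightedge and bay above 0.115 m and angle between straightedge's own z axis and vertical below 0.1 rad and velocity of joint wheel between -0.1 and 0.1 rad/s and linear speed of straightedge below 0.02 m/s); the robot touches nothing.
It fails at once if a spacer is touched by the gripper or arm (contact force between any of the fingers, the arm and spacer1 above 1 N or contact force between any of the fingers, the arm and spacer2 above 1 N or contact force between any of the fingers, the arm and spacer3 above 1 N).
It fails at once if a spacer is tipped over (angle between any of spacer1, spacer2, spacer3's own z axis and vertical above 0.5 rad).
It fails at once if a bystander is moved by more than 30 mm (distance of any of anode, fitting, boot, jar, wrench from where it was at the start of the episode above 0.03 m).
It also fails if it takes over 72 s, if anything falls off the work surface, if the arm or the gripper's body presses on something with over 40 N, if the wrist force passes 120 N, or if a joint passes its speed limit or range.

## Working session

There is one attempt and no reset: what is moved stays moved. The work goes in short steps, Python scripts to look and compute and a tool call to move; the robot and the scene stay as the last step left them, time stands still between calls to the robot, and variables do not carry over. Pictures are saved under pics/ and viewed, and the job is handed in when it is done.

Besides the shell and the picture viewer there is one more tool, called after ">>>" as name(argument=value, ...), one argument or row to a line, values as JSON. jog_arm: Moves the arm, as the interface text tells. Its arguments: {"type":"object","properties":{"series":{"type":"array"},"claw":{"type":"number"},"squeeze":{"type":"number"}},"required":["series"]}

```bash
mkdir -p pics; ls; cat > h.py <<'E'
import numpy as np, cv2
from workcell import arm
from scipy.spatial.transform import Rotation as R
def snap(n,fn):
    im=arm.get_image(n); cv2.imwrite('pics/'+fn+'.png',im['frame'])
    np.savez('pics/'+fn+'.npz',**{k:np.array(v) for k,v in im.items()}); return im
def load(fn): return dict(np.load('pics/'+fn+'.npz'))
def ray(im,uv):
    K=np.array(im['camera_matrix'],float);Rm=cv2.Rodrigues(np.array(im['rvec'],float).reshape(3,1))[0];t=np.array(im['tvec'],float).ravel()
    p=cv2.undistortPoints(np.array([[uv]],float),K,None).ravel()
    return -Rm.T@t, Rm.T@np.array([p[0],p[1],1.])
def onz(im,uv,z=0):
    o,d=ray(im,uv); return o+d*(z-o[2])/d[2]
def proj(im,P):
    return cv2.projectPoints(np.array(P,float).reshape(-1,1,3),np.array(im['rvec'],float),np.array(im['tvec'],float),np.array(im['camera_matrix'],float),None)[0].reshape(-1,2)
E
python3 - <<'E'
from h import *
for n in('scene','top'):
    im=snap(n,n+'0'); o,_=ray(im,(320,200)); print(n,o,onz(im,(320,200)),im['camera_matrix'])
print(arm.state())
E
```

```text
pics
scene [ 1.1413627  -0.7364331   1.01628135] [0.34984906 0.09739965 0.        ] [[378.59825809   0.         325.76100413]
 [  0.         378.59825809 199.22112756]
 [  0.           0.           1.        ]]
top [ 0.24231944 -0.00566191  1.5680706 ] [ 0.49354096 -0.04484018  0.        ] [[448.24885287   0.         315.30439515]
 [  0.         448.24885287 195.49816674]
 [  0.           0.           1.        ]]
{'t': 0.1, 'joint_positions': array([ 1.50259165e+00,  3.85480986e-01,  6.77930590e-03, -4.00101458e-04,
       -1.19399833e+00, -2.58582503e-01]), 'qvel': array([ 0.00127989, -0.00063619,  0.00268186,  0.00342024,  0.00044922,
       -0.00232111]), 'tau': array([ 5.96969076e-04, -3.91688061e+01,  1.87934875e+01,  4.23194200e+00,
        1.34372280e-02, -7.46638830e-05]), 'tcp_pos': array([0.20044276, 0.59136534, 0.18968001]), 'orientation': array([ 9.86668470e-01, -1.62740251e-01, -9.46366053e-05,  9.65207342e-04]), 'contact_force': array([ 0.19946133, -0.71104226,  0.57168696]), 'ft_torque': array([-0.02364116,  0.03270937,  0.04593588]), 'finger_gap': 0.08705564003731003}
```

View pics/scene0.png

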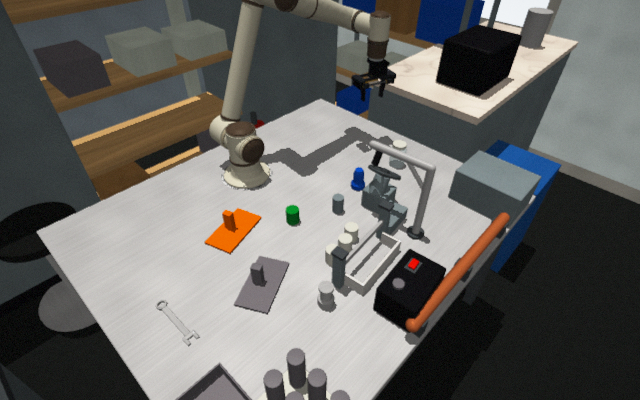

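View pics/top0.png

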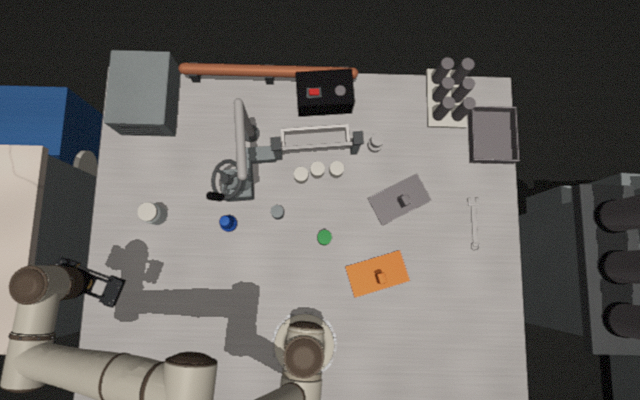

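Scene view: white spacers near (335–352, 230–255), grey straightedge at (263,283), orange look-alike at (233,230), and green look-alike at (292,214). Top view: spacers at (301,174), (318,169) and (337,169), straightedge at (400,199), and wheel hub around (228,180). Next I'll enlarge the important parts.

```bash
python3 - <<'E'
from h import *
t=load('top0')['frame']; s=load('scene0')['frame']
a=cv2.resize(t[80:240,190:450],None,fx=3,fy=3,interpolation=cv2.INTER_CUBIC)
cv2.imwrite('pics/c1.png',a)
b=cv2.resize(s[130:310,230:450],None,fx=3.3,fy=3.3,interpolation=cv2.INTER_CUBIC)
cv2.imwrite('pics/c2.png',b)
E
```

```text
(no output)
```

View pics/c1.png

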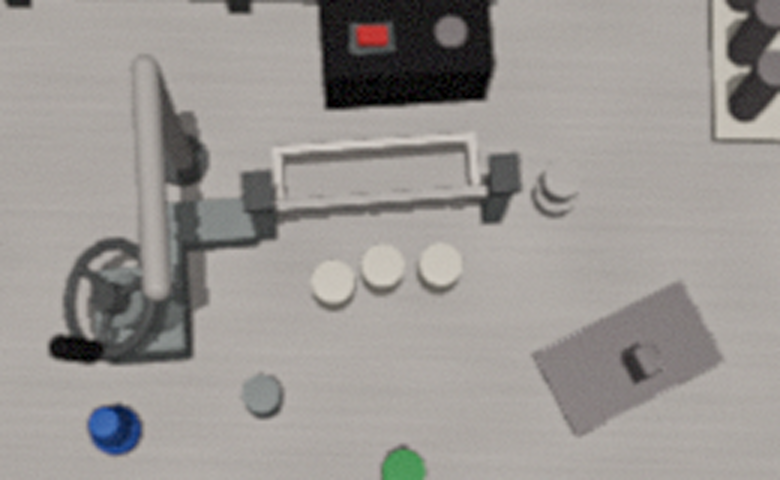

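View pics/c2.png

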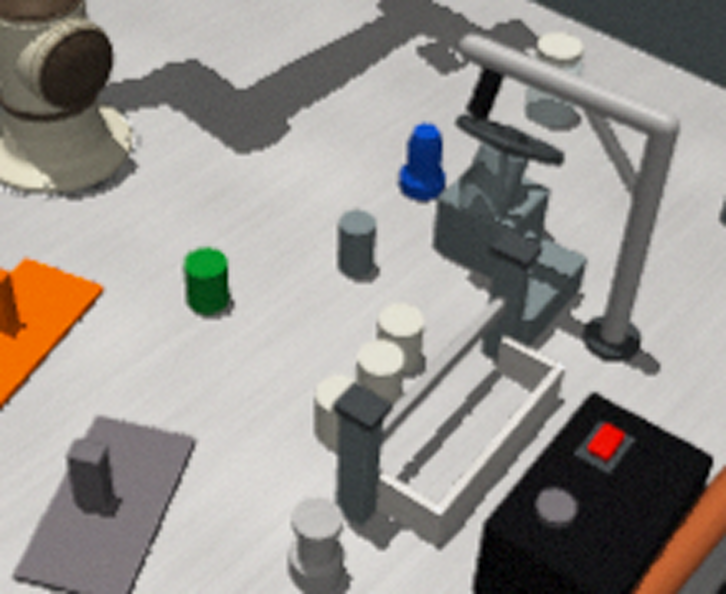

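```bash
python3 - <<'E'
from h import *
T=load('top0'); S=load('scene0')
def c2t(x,y): return (190+(x+.5)/3-.5, 80+(y+.5)/3-.5)
def c2s(x,y): return (230+(x+.5)/3.3-.5,130+(y+.5)/3.3-.5)
# spacers: bright mask
t=T['frame'].astype(int)
hsv=cv2.cvtColor(T['frame'],cv2.COLOR_BGR2HSV)
print('spacer px',t[174,301],'table',t[190,318], 'plate',t[192,385])
m=np.zeros(t.shape[:2],np.uint8)
m[155:190,285:355]=(t[155:190,285:355].min(2)>0)
g=T['frame'].min(2); sub=T['frame'][155:190,285:355]
print(hsv[174,301],hsv[190,318],hsv[169,318],hsv[169,337])
circ=[(333,283),(382,267),(440,266)]
for c in circ: print('top',onz(T,c2t(*c),.06))
for n,z,cs in [('postL',.162,[(241,170),(269,170),(277,207),(247,209)]),('postR',.162,[(486,154),(516,152),(521,188),(491,192)]),('bay in/out',.05,[(273,149),(474,134),(488,195)])]:
    print(n); 
    for c in cs: print(onz(T,c2t(*c),z).round(4))
for n,z,c in [('anode',.07,(262,393)),('fit',.085,(561,182)),('boot',.09,(103,422)),('green',.06,(404,467)),('handleTop',.085,(646,361))]: print(n,onz(T,c2t(*c),z).round(4))
# plate mask
msk=((hsv[...,1]<60)&(hsv[...,2]<140)).astype(np.uint8); 
mm=np.zeros_like(msk); mm[165:235,360:440]=cv2.inRange(T['frame'][165:235,360:440],(80,70,70),(135,125,130))
n,lab,st,ce=cv2.connectedComponentsWithStats(mm); i=1+np.argmax(st[1:,4]); print(st[i])
cn=cv2.findContours((lab==i).astype(np.uint8),cv2.RETR_EXTERNAL,cv2.CHAIN_APPROX_NONE)[0][0]
P=np.array([onz(T,p[0],.01)[:2] for p in cn]); r=cv2.minAreaRect(P.astype(np.float32)); print(r,cv2.boxPoints(r))
E
```

```text
spacer px [186 196 201] table [166 171 175] plate [127 127 133]
[ 20  19 201] [ 17  13 175] [ 18  19 201] [ 19  18 201]
top [0.57297518 0.02476587 0.06      ]
top [ 0.5930943  -0.03104903  0.06      ]
top [ 0.59584828 -0.09775337  0.06      ]
postL
[0.6734 0.1254 0.162 ]
[0.6742 0.0951 0.162 ]
[0.633  0.0852 0.162 ]
[0.63   0.1174 0.162 ]
postR
[ 0.6981 -0.1402  0.162 ]
[ 0.7012 -0.1729  0.162 ]
[ 0.6607 -0.1784  0.162 ]
[ 0.6554 -0.1459  0.162 ]
bay in/out
[0.7342 0.0993 0.05  ]
[ 0.7586 -0.1366  0.05  ]
[ 0.6846 -0.1535  0.05  ]
anode [0.4427 0.101  0.07  ]
fit [ 0.6919 -0.2338  0.085 ]
boot [0.4041 0.2732 0.09  ]
green [ 0.3639 -0.0601  0.06  ]
handleTop [ 0.4863 -0.3286  0.085 ]
[394 175  36  30 292]
((0.5266495943069458, -0.3675171732902527), (0.10140799731016159, 0.0948461964726448), 27.841781616210938) [[ 0.459667   -0.34926412]
 [ 0.5039631  -0.43313095]
 [ 0.5936322  -0.38577023]
 [ 0.5493361  -0.3019034 ]]
```

```bash
python3 - <<'E'
from h import *
T=load('top0'); S=load('scene0')
print([a for a in dir(arm) if not a.startswith('_')])
t=T['frame']
a=cv2.resize(t[165:235,360:440],None,fx=8,fy=8,interpolation=cv2.INTER_CUBIC); cv2.imwrite('pics/c3.png',a)
s=S['frame']
a=cv2.resize(s[250:315,225:300],None,fx=8,fy=8,interpolation=cv2.INTER_CUBIC); cv2.imwrite('pics/c4.png',a)
a=cv2.resize(s[190:300,310:410],None,fx=5.5,fy=5.5,interpolation=cv2.INTER_CUBIC); cv2.imwrite('pics/c5.png',a)
a=cv2.resize(t[90:220,195:295],None,fx=4.5,fy=4.5,interpolation=cv2.INTER_CUBIC); 
cv2.imwrite('pics/c6.png',a)
def edges(im,x0,x1,y0,y1,lo,hi):pass
E
```

```text
['MotionError', 'close_job', 'get_image', 'state']
```

View pics/c3.png

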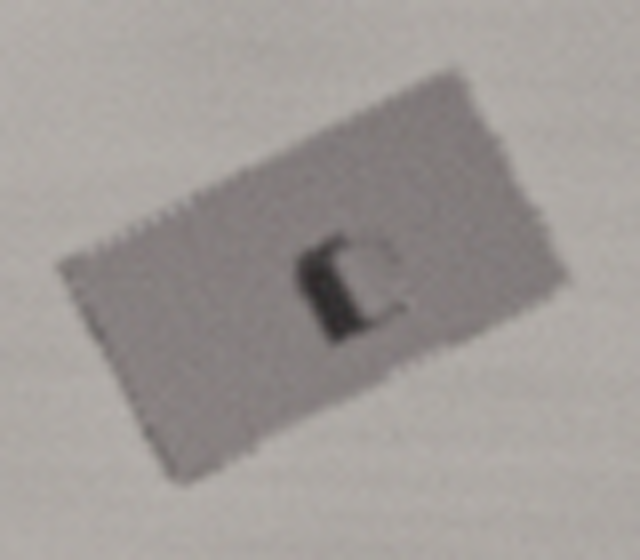

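View pics/c4.png

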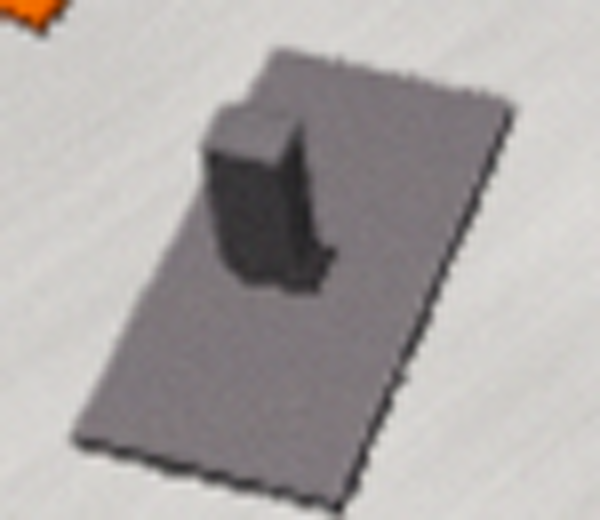

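View pics/c5.png

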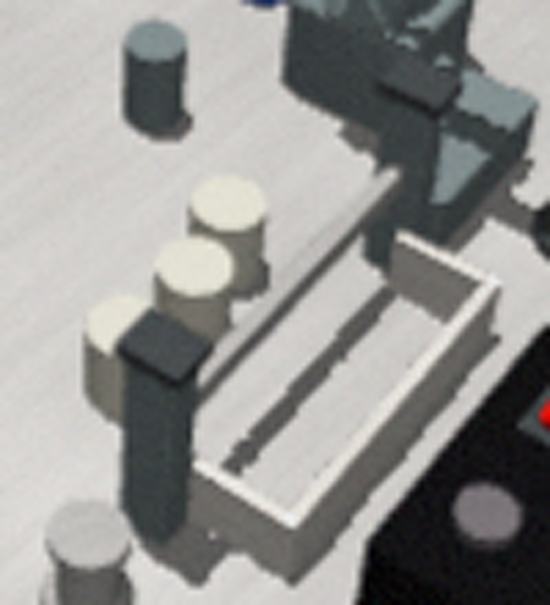

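View pics/c6.png

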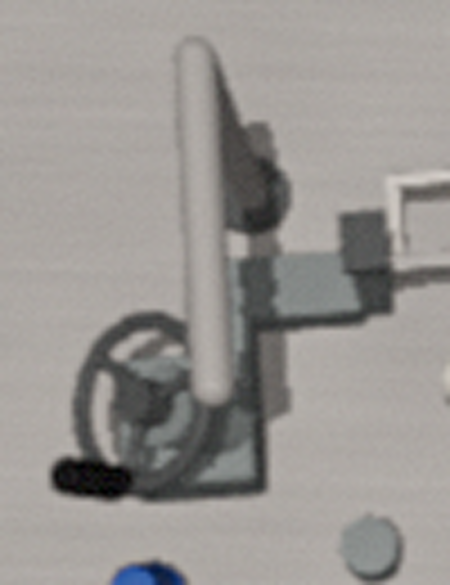

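```bash
cat >> h.py <<'E'
def crop(x0,y0,f): return lambda x,y:(x0+(x+.5)/f-.5, y0+(y+.5)/f-.5)
def tri(a,ua,b,ub):
    o1,d1=ray(a,ua);o2,d2=ray(b,ub);A=np.stack([d1,-d2],1);s=np.linalg.lstsq(A,o2-o1,rcond=None)[0]
    p=o1+d1*s[0];q=o2+d2*s[1]; return (p+q)/2,np.linalg.norm(p-q)
E
python3 - <<'E'
from h import *
T=load('top0'); S=load('scene0')
c3=crop(360,165,8);c4=crop(225,250,8);c5=crop(310,190,5.5);c1=crop(190,80,3);c6=crop(195,90,4.5)
def pl(im,c,pts,z): return np.array([onz(im,c(*p),z)[:2] for p in pts])
A=pl(T,c3,[(62,262),(452,66),(570,280),(180,485)],.01); print('plate top',A.round(4),A.mean(0))
B=pl(S,c4,[(75,440),(280,50),(515,103),(345,508)],.01); print('plate scene',B.round(4),B.mean(0)) 
for P in (A,):
    y=(P[0]-P[1])+(P[3]-P[2]); print('yaw of y->x dir',np.arctan2(-y[0],y[1]),np.linalg.norm(P[0]-P[1]),np.linalg.norm(P[1]-P[2]))
print('handle top scene',pl(S,c4,[(205,150),(235,103),(300,118),(275,165)],.085).round(4),pl(S,c4,[(205,150),(235,103),(300,118),(275,165)],.085).mean(0))
print('handle top top',pl(T,c3,[(343,238),(392,238),(408,305),(362,330)],.085).mean(0))
# fixture from scene
print('postR scene',pl(S,c5,[(118,350),(150,312),(212,345),(178,383)],.162).round(4),pl(S,c5,[(118,350),(150,312),(212,345),(178,383)],.162).mean(0))
print('bay outer rear corners top z.05', pl(T,c1,[(273,149),(474,134)],.05).round(4), 'scene',pl(S,c5,[(500,280),(293,525)],.05).round(4))
print('spacers scene',pl(S,c5,[(228,203),(194,266),(125,328)],.06).round(4))
print('anode sc',pl(S,c5,[(154,40)],.07))
E
```

```text
plate top [[ 0.5053 -0.2115]
 [ 0.5979 -0.3859]
 [ 0.5023 -0.4365]
 [ 0.4076 -0.2632]] [ 0.50326871 -0.32429018]
plate scene [[ 0.5031 -0.4401]
 [ 0.4095 -0.2636]
 [ 0.5031 -0.2134]
 [ 0.5994 -0.3881]] [ 0.50376859 -0.32630781]
yaw of y->x dir 0.493897314031421 0.19750304930914725 0.10820764590859037
handle top scene [[ 0.4821 -0.3505]
 [ 0.4723 -0.3281]
 [ 0.4962 -0.3153]
 [ 0.507  -0.3365]] [ 0.48940179 -0.33257287]
handle top top [ 0.48891114 -0.33398863]
postR scene [[ 0.663  -0.1832]
 [ 0.6573 -0.1513]
 [ 0.6969 -0.1456]
 [ 0.7011 -0.1779]] [ 0.67955434 -0.16448671]
bay outer rear corners top z.05 [[ 0.7342  0.0993]
 [ 0.7586 -0.1366]] scene [[ 0.734   0.0983]
 [ 0.7571 -0.1365]]
spacers scene [[ 0.5734  0.0228]
 [ 0.5938 -0.034 ]
 [ 0.5972 -0.1015]]
anode sc [[0.4398599  0.09984558]]
```

```bash
cat >> h.py <<'E'
from scipy.spatial.transform import Slerp
import json
YAW=.099; FO=np.array([.664,-.0275,0.]); FR=R.from_euler('z',YAW)
def f2w(p): return FO+FR.apply(np.array(p,float))
def w2f(p): return FR.inv().apply(np.array(p,float)-FO)
def cur(): 
    s=arm.state(); return np.array(s['tcp_pos']),R.from_quat(s['orientation'])
def plan(p,r,wps,dec=0):
    """wps: (pos,Rot,n). prints rows; returns rows and end pose"""
    rows=[]
    for (tp,tr,n) in wps:
        p0,r0=p,r; sl=Slerp([0,1],R.concatenate([r0,tr]))
        for k in range(1,n+1):
            u=k/n; gp=p0+(np.array(tp)-p0)*u; gr=sl(u)
            d=np.round(r.inv().apply(gp-p)*1000,dec)+0.; w=np.round((r.inv()*gr).as_rotvec(),3)+0.
            assert abs(d).max()<=62.5 and np.linalg.norm(w)<=.187,(d,w)
            rows.append([[float(x) for x in d],[float(x) for x in w]])
            p=p+r.apply(d/1000); r=r*R.from_rotvec(w)
    for i in range(0,len(rows),12): print(json.dumps(rows[i:i+12]).replace(' ','').replace('.0,',',').replace('.0]',']'))
    return p,r
def toolR(yaw,lean=0):
    # tool x along yaw (world), pointing down; lean: tilt about straightedge y so the body moves back
    return R.from_euler('z',yaw)*R.from_euler('x',np.pi)
def st():
    s=arm.state(); print('t',round(s['t'],2),'tcp',np.round(s['tcp_pos'],4),'F',np.round(s['contact_force'],1),'M',np.round(s['ft_torque'],2),'gap',round(s['finger_gap'],4),'q',np.round(s['joint_positions'],2),'fix',w2f(s['tcp_pos']).round(4)); return s
def gripR(psi,lean):
    # straightedge yaw psi; tool x = -pushing dir; lean body back by lean
    z=np.array([np.sin(lean)*np.cos(psi),np.sin(lean)*np.sin(psi),-np.cos(lean)])
    y=np.array([-np.sin(psi),np.cos(psi),0]); y=y   # tool y
    x=np.cross(y,z); return R.from_matrix(np.stack([x,y,z],1))
E
python3 - <<'E'
from h import *
p,r=cur(); g=gripR(.494,.2); print(g.as_matrix().round(2))
G=np.array([.490,-.3325,.068]); tcp=G+g.apply([0,0,.019]); print(tcp)
mid=np.array([.40,.17,.27])
z0=R.from_rotvec([0,0,-1.1])*r
p,r=plan(p,r,[(mid,z0,11),(tcp+[0,0,.14],g,13)]); print(p,r.as_matrix().round(2))
E
```

```text
[[-0.86 -0.47  0.17]
 [-0.46  0.88  0.09]
 [-0.2   0.   -0.98]]
[ 0.49332342 -0.33071021  0.04937874]
[[[29,30,-7],[0,0,0.1]],[[33,28,-7],[0,0,0.1]],[[35,24,-8],[0,-0.001,0.1]],[[37,20,-7],[0,0,0.1]],[[39,17,-7],[0,0,0.1]],[[40,12,-8],[0,0,0.1]],[[42,9,-7],[0,0,0.1]],[[42,4,-7],[0,-0.001,0.1]],[[43,0,-7],[0,0,0.1]],[[42,-4,-8],[0,0,0.1]],[[41,-8,-7],[0,0,0.1]],[[39,-2,6],[0.01,-0.014,0.094]]]
[[[39,-5,6],[0.009,-0.013,0.093]],[[39,-9,5],[0.01,-0.014,0.094]],[[37,-12,5],[0.009,-0.013,0.093]],[[36,-16,4],[0.01,-0.014,0.094]],[[35,-19,5],[0.009,-0.013,0.093]],[[33,-22,3],[0.01,-0.014,0.094]],[[30,-25,4],[0.009,-0.013,0.093]],[[29,-27,4],[0.01,-0.014,0.094]],[[25,-30,3],[0.009,-0.013,0.094]],[[23,-33,4],[0.01,-0.014,0.093]],[[19,-34,3],[0.009,-0.013,0.094]],[[16,-36,4],[0.01,-0.014,0.093]]]
[ 0.49363389 -0.330217    0.18905765] [[-0.86 -0.47  0.18]
 [-0.46  0.88  0.09]
 [-0.2  -0.   -0.98]]
```

The candidates for the straightedge in the top image are grey at (400,199) and orange at (378,273). Grey is the one meant, and the enlarged crop confirms it: 198×108 mm plate, handle set back, pushing face towards the bay. I'll move over it now.

>>> jog_arm(
  series=[
    [[29,30,-7],[0,0,0.1]],
    [[33,28,-7],[0,0,0.1]],
    [[35,24,-8],[0,0,0.1]],
    [[37,20,-7],[0,0,0.1]],
    [[39,17,-7],[0,0,0.1]],
    [[40,12,-8],[0,0,0.1]],
    [[42,9,-7],[0,0,0.1]],
    [[42,4,-7],[0,0,0.1]],
    [[43,0,-7],[0,0,0.1]],
    [[42,-4,-8],[0,0,0.1]],
    [[41,-8,-7],[0,0,0.1]],
    [[39,-2,6],[0.01,-0.014,0.094]],
  ],
  claw=87,
)

```text
t: 1.6
tcp_pos: [0.4084, 0.1316, 0.265]
orientation: [0.723, -0.69, -0.002, -0.009]
contact_force: [0.8, -0.4, 0.3]
finger_gap: 0.0875
```

>>> jog_arm(
  series=[
    [[39,-5,6],[0.009,-0.013,0.093]],
    [[39,-9,5],[0.01,-0.014,0.094]],
    [[37,-12,5],[0.009,-0.013,0.093]],
    [[36,-16,4],[0.01,-0.014,0.094]],
    [[35,-19,5],[0.009,-0.013,0.093]],
    [[33,-22,3],[0.01,-0.014,0.094]],
    [[30,-25,4],[0.009,-0.013,0.093]],
    [[29,-27,4],[0.01,-0.014,0.094]],
    [[25,-30,3],[0.009,-0.013,0.094]],
    [[23,-33,4],[0.01,-0.014,0.093]],
    [[19,-34,3],[0.009,-0.013,0.094]],
    [[16,-36,4],[0.01,-0.014,0.093]],
  ],
)

```text
t: 3.1
tcp_pos: [0.4939, -0.3309, 0.189]
orientation: [-0.242, 0.965, 0.025, 0.098]
contact_force: [0.6, -0.0, -0.5]
finger_gap: 0.0867
```

```bash
python3 - <<'E'
from h import *
s=st(); p,r=cur(); g=gripR(.494,.2); print((r.inv()*g).as_rotvec())
snap('top','top1'); snap('scene','scene1')
tcp=np.array([.490,-.3325,.068])+g.apply([0,0,.019])
plan(p,r,[(tcp+[0,0,.05],g,4),(tcp,g,4)])
E
```

```text
t 3.1 tcp [ 0.4939 -0.3309  0.189 ] F [ 0.6 -0.  -0.5] M [-0.12  0.22 -0.03] gap 0.0867 q [-0.42  0.29 -0.09 -0.18 -1.08 -0.59] fix [-0.1993 -0.2851  0.189 ]
[-0.00024043  0.00225892 -0.0030171 ]
[[[5,0,22],[0,0.001,-0.001]],[[4,0,22],[0,0,-0.001]],[[5,0,22],[0,0.001,0]],[[4,0,22],[0,0,-0.001]],[[3,0,12],[0,0,0]],[[2,0,12],[0,0,0]],[[3,0,13],[0,0,0]],[[2,0,12],[0,0,0]]]
```

View pics/scene1.png

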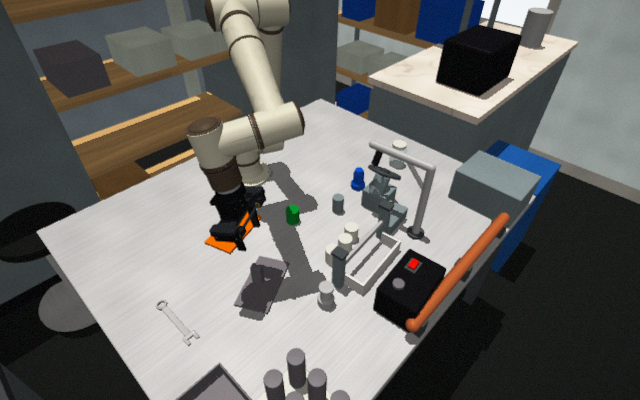

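The scene picture shows the gripper in the line of sight above the handle at about (240,215), with nothing disturbed. Descending and gripping.

>>> jog_arm(
  series=[
    [[5,0,22],[0,0,0]],
    [[4,0,22],[0,0,0]],
    [[5,0,22],[0,0,0]],
    [[4,0,22],[0,0,0]],
    [[3,0,12],[0,0,0]],
    [[2,0,12],[0,0,0]],
    [[3,0,13],[0,0,0]],
    [[2,0,12],[0,0,0]],
  ],
)

```text
t: 4.2
tcp_pos: [0.4942, -0.3298, 0.0493]
orientation: [-0.243, 0.965, 0.024, 0.098]
contact_force: [0.0, 0.4, -1.4]
finger_gap: 0.0869
```

>>> jog_arm(
  series=[
    [[0,0,0],[0,0,0]],
    [[0,0,0],[0,0,0]],
    [[0,0,0],[0,0,0]],
    [[0,0,0],[0,0,0]],
    [[0,0,0],[0,0,0]],
    [[0,0,0],[0,0,0]],
  ],
  claw=10,
  squeeze=40,
)

```text
t: 4.95
tcp_pos: [0.4942, -0.3298, 0.05]
orientation: [-0.243, 0.965, 0.024, 0.098]
contact_force: [0.0, 0.1, 0.1]
finger_gap: 0.0352
```

```bash
python3 - <<'E'
from h import *
s=st(); p,r=cur()
# lift 6 mm, then rotate to yaw .099 while translating to fixture pos
off=.068; 
def tg(x,y,yaw,dz): 
    g=gripR(yaw,.2); return f2w([x,y,.068+dz])+g.apply([0,0,.019]),g
a,ga=tg(-.2,-.28,YAW,.006); b,gb=tg(-.2,0,YAW,.006); c,gc=tg(-.2,0,YAW,.0)
c=c.copy(); c[2]=p[2]
a[2]=b[2]=p[2]+.006
up=p+[0,0,.006]
P=plan(p,r,[(up,r,1),(a,ga,4),(b,gb,10),(c,gc,1)])
print(P[0])
E
```

```text
t 4.95 tcp [ 0.4942 -0.3298  0.05  ] F [0.  0.1 0.1] M [-0.14  0.23 -0.  ] gap 0.0352 q [-0.42  0.43 -0.24 -0.23 -0.78 -0.51] fix [-0.1989 -0.284   0.05  ]
[[[-1,0,-6],[0,0,0]],[[-1,1,0],[0.02,0.001,0.097]],[[-1,0,0],[0.019,0,0.097]],[[-1,1,1],[0.02,0.001,0.097]],[[-1,1,0],[0.019,0.001,0.097]],[[0,28,0],[0,0,0]],[[0,28,0],[0,0,0]],[[0,28,0],[0,0,0]],[[0,28,0],[0,0,0]],[[0,28,0],[0,0,0]],[[0,28,0],[0,0,0]],[[0,28,0],[0,0,0]]]
[[[0,28,0],[0,0,0]],[[0,28,0],[0,0,0]],[[1,28,0],[0,0,0]],[[1,0,6],[0,0,0]]]
[ 0.46851937 -0.04709793  0.04965977]
```

>>> jog_arm(
  series=[
    [[0,0,0],[0,0,0]],
    [[0,0,0],[0,0,0]],
    [[0,0,0],[0,0,0]],
  ],
)

```text
t: 5.32
tcp_pos: [0.494, -0.3296, 0.0499]
orientation: [-0.243, 0.965, 0.024, 0.098]
contact_force: [0.1, 1.5, 1.1]
finger_gap: 0.0231
```

>>> jog_arm(
  series=[
    [[-1,0,-6],[0,0,0]],
    [[0,0,0],[0,0,0]],
  ],
)

```text
t: 5.58
tcp_pos: [0.494, -0.33, 0.0562]
orientation: [-0.243, 0.965, 0.024, 0.098]
contact_force: [-0.2, -0.4, -2.4]
finger_gap: 0.023
```

```bash
python3 - <<'E'
from h import *
st(); snap('scene','scene2'); im=snap('top','top2')
a=cv2.resize(load('scene2')['frame'][170:330,180:340],None,fx=3,fy=3); b=cv2.resize(im['frame'][140:260,340:460],None,fx=4,fy=4)
cv2.imwrite('pics/c7.png',a)
E
```

```text
t 5.58 tcp [ 0.494  -0.33    0.0562] F [-0.2 -0.4 -2.4] M [-0.25  0.34 -0.03] gap 0.023 q [-0.42  0.42 -0.24 -0.22 -0.79 -0.51] fix [-0.1991 -0.2842  0.0562]
```

View pics/c7.png

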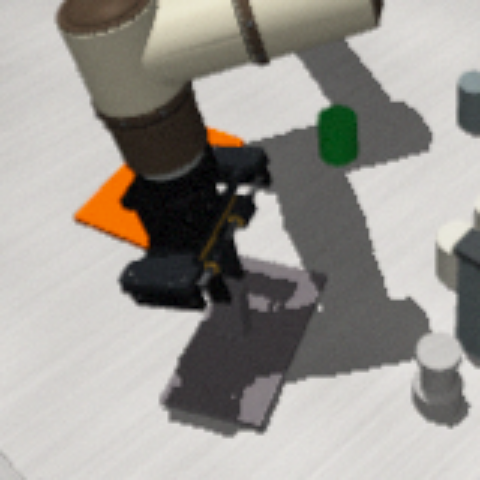

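The crop shows the straightedge held and lifted about 6 mm: gap 23 mm, weight −2.4 N on the wrist. The wide hand lies along tool y. Next I turn it square to the fixture and carry it behind the spacers.

>>> jog_arm(
  series=[
    [[-1,1,0],[0.02,0,0.097]],
    [[-1,0,0],[0.019,0,0.097]],
    [[-1,1,1],[0.02,0,0.097]],
    [[-1,1,0],[0.019,0,0.097]],
    [[0,15,0],[0,0,0]],
    [[0,30,0],[0,0,0]],
    [[0,30,0],[0,0,0]],
    [[0,30,0],[0,0,0]],
    [[0,30,0],[0,0,0]],
    [[0,30,0],[0,0,0]],
    [[0,30,0],[0,0,0]],
    [[0,30,0],[0,0,0]],
  ],
)

```text
t: 7.18
tcp_pos: [0.474, -0.1003, 0.056]
orientation: [-0.05, 0.994, 0.006, 0.101]
contact_force: [1.0, 0.3, -2.6]
finger_gap: 0.0232
```

>>> jog_arm(
  series=[
    [[0,30,0],[0,0,0]],
    [[0,20,0],[0,0,0]],
    [[0,5,0],[0,0,0]],
    [[0,0,0],[0,0,0]],
  ],
)

```text
t: 7.68
tcp_pos: [0.469, -0.0468, 0.0561]
orientation: [-0.05, 0.994, 0.005, 0.101]
contact_force: [-0.4, 0.1, -2.0]
finger_gap: 0.0232
```

```bash
python3 - <<'E'
from h import *
st(); p,r=cur(); print((r.inv()*gripR(YAW,.2)).as_rotvec().round(3))
im=snap('top','top3'); snap('scene','scene3')
cv2.imwrite('pics/c8.png',cv2.resize(im['frame'][100:240,220:400],None,fx=4,fy=4,interpolation=cv2.INTER_CUBIC))
E
```

```text
t 7.67 tcp [ 0.469  -0.0468  0.0561] F [-0.4  0.1 -2. ] M [-0.03  0.42  0.01] gap 0.0232 q [ 0.27  0.19 -0.73  0.08 -0.45 -1.81] fix [-1.959e-01  1.000e-04  5.610e-02]
[0.001 0.002 0.001]
```

View pics/c8.png

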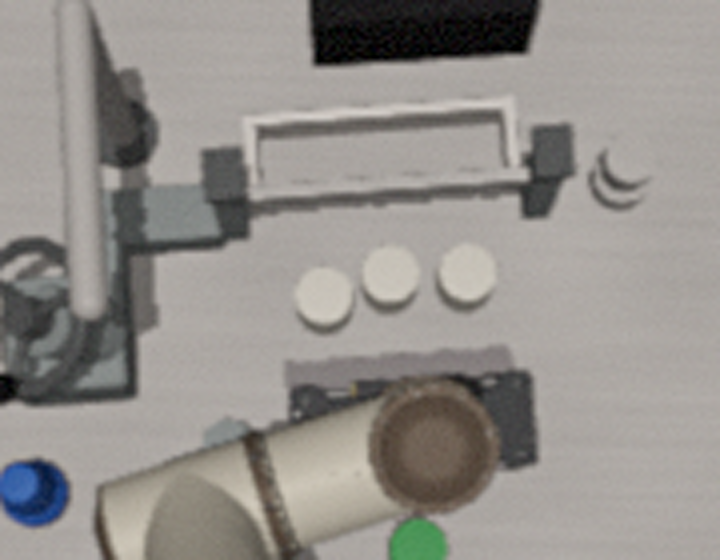

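View pics/scene3.png

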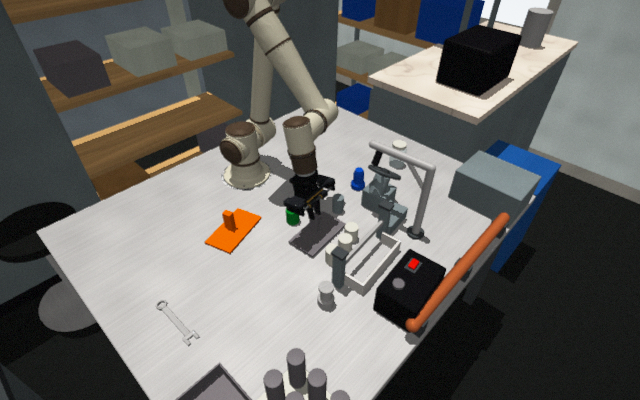

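```bash
python3 - <<'E'
from h import *
T=load('top3'); c=crop(220,100,4)
for q in [(286,361),(511,346)]: print('plate front',w2f(onz(T,c(*q),.016)).round(4))
for q in [(325,296),(391,275),(467,274)]: print('spacer',w2f(onz(T,c(*q),.06)).round(4))
for q in [(245,118),(515,96)]: print('rear outer',w2f(onz(T,c(*q),.05)).round(4))
for q in [(204,150),(246,148),(250,195),(207,198),(530,125),(573,122),(577,176),(533,182)]: print('post',w2f(onz(T,c(*q),.162)).round(4))
E
```

```text
plate front [-0.1301  0.0986  0.016 ]
plate front [-0.1318 -0.1002  0.016 ]
spacer [-0.0842  0.0602  0.06  ]
spacer [-0.07    0.0021  0.06  ]
spacer [-0.074  -0.0634  0.06  ]
rear outer [0.0831 0.1185 0.05  ]
rear outer [ 0.0858 -0.1207  0.05  ]
post [0.0217 0.1494 0.162 ]
post [0.0208 0.1153 0.162 ]
post [-0.0188  0.1147  0.162 ]
post [-0.0187  0.1495  0.162 ]
post [ 0.0231 -0.117   0.162 ]
post [ 0.0231 -0.1524  0.162 ]
post [-0.0226 -0.1512  0.162 ]
post [-0.025 -0.115  0.162]
```

>>> jog_arm(
  series=[
    [[0.6,0,3],[0,0,0]],
    [[0.6,0,3],[0,0,0]],
    [[0,0,0],[0,0,0]],
  ],
)

```text
t: 8.15
tcp_pos: [0.4691, -0.0475, 0.0498]
orientation: [-0.049, 0.994, 0.005, 0.101]
contact_force: [-0.7, -1.1, 0.1]
finger_gap: 0.023
```

>>> jog_arm(
  series=[
    [[-4,0,0.8],[0,0,0]],
    [[-6,0,1.2],[0,0,0]],
    [[-6,0,1.2],[0,0,0]],
    [[-6,0,1.2],[0,0,0]],
    [[-6,0,1.2],[0,0,0]],
    [[-6,0,1.2],[0,0,0]],
    [[-6,0,1.2],[0,0,0]],
    [[-6,0,1.2],[0,0,0]],
    [[-6,0,1.2],[0,0,0]],
    [[-6,0,1.2],[0,0,0]],
    [[-6,0,1.2],[0,0,0]],
    [[-6,0,1.2],[0,0,0]],
  ],
)

```text
t: 9.65
tcp_pos: [0.5374, -0.041, 0.05]
orientation: [-0.049, 0.994, 0.005, 0.098]
contact_force: [-11.4, -0.8, 10.9]
finger_gap: 0.0228
```

```bash
python3 - <<'E'
from h import *
st(); p,r=cur(); print((r.inv()*gripR(YAW,.2)).as_rotvec().round(3))
im=snap('top','top4'); s=snap('scene','scene4')
cv2.imwrite('pics/c9.png',np.hstack([cv2.resize(im['frame'][100:240,240:380],(400,400)),cv2.resize(s['frame'][170:310,270:410],(400,400))]))
E
```

```text
t 9.65 tcp [ 0.5374 -0.041   0.05  ] F [-11.4  -0.8  10.9] M [-0.2   2.82  0.01] gap 0.0228 q [ 0.24  0.3  -0.57  0.06 -0.5  -1.77] fix [-0.1273 -0.0009  0.05  ]
[-0.    -0.004 -0.001]
```

View pics/c9.png

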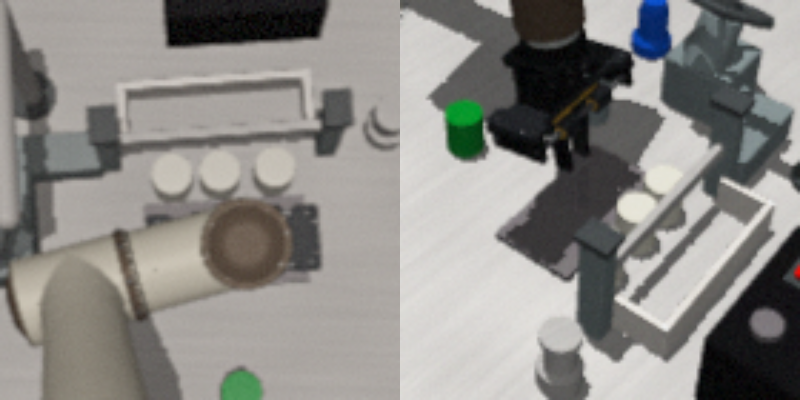

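>>> jog_arm(
  series=[
    [[-6,0,0.8],[0,0,0]],
    [[-6,0,1.2],[0,0,0]],
    [[-6,0,1.2],[0,0,0]],
    [[-6,0,1.2],[0,0,0]],
    [[-6,0,1.2],[0,0,0]],
    [[-6,0,1.2],[0,0,0]],
    [[-6,0,1.2],[0,0,0]],
    [[-6,0,1.2],[0,0,0]],
    [[-6,0,1.2],[0,0,0]],
    [[-6,0,1.2],[0,0,0]],
    [[-4,0,0.8],[0,0,0]],
    [[-2,0,0.4],[0,0,0]],
  ],
)

```text
t: 11.25
tcp_pos: [0.605, -0.0342, 0.0507]
orientation: [-0.049, 0.994, 0.005, 0.098]
contact_force: [-9.0, -1.0, 9.7]
finger_gap: 0.0229
```

```bash
python3 - <<'E'
from h import *
st(); p,r=cur(); print((r.inv()*gripR(YAW,.2)).as_rotvec().round(3))
im=snap('top','top5'); s=snap('scene','scene5')
cv2.imwrite('pics/c10.png',np.hstack([cv2.resize(im['frame'][100:200,260:360],(400,400),interpolation=cv2.INTER_CUBIC),cv2.resize(s['frame'][200:300,310:410],(400,400),interpolation=cv2.INTER_CUBIC)]))
E
```

```text
t 11.25 tcp [ 0.605  -0.0342  0.0507] F [-9.  -1.   9.7] M [-0.17  2.57 -0.03] gap 0.0229 q [ 0.22  0.4  -0.41  0.05 -0.57 -1.73] fix [-0.0594 -0.0008  0.0507]
[-0.    -0.003 -0.001]
```

View pics/c10.png

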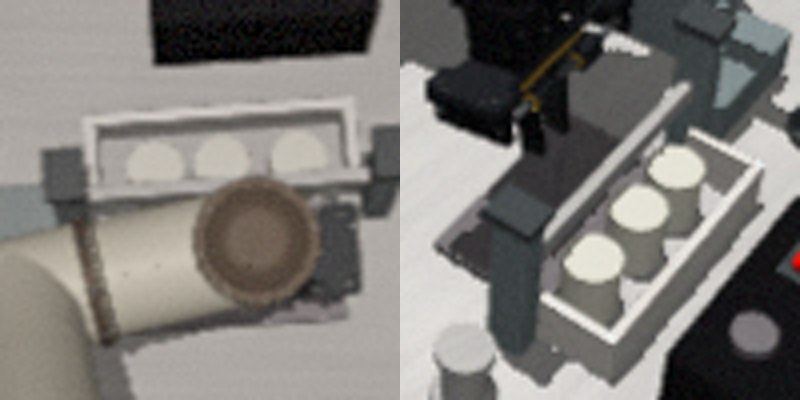

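```bash
python3 - <<'E'
from h import *
S=load('scene5'); c=crop(310,200,4)
for q in [(194,258),(240,208),(276,166)]: print(w2f(onz(S,c(*q),.06)).round(4))
for q in [(213,343),(363,168)]: print('rear outer',w2f(onz(S,c(*q),.05)).round(4))
E
```

```text
[ 0.0288 -0.0659  0.06  ]
[0.0294 0.0014 0.06  ]
[0.0282 0.0601 0.06  ]
rear outer [ 0.0826 -0.1187  0.05  ]
rear outer [0.0844 0.1134 0.05  ]
```

>>> jog_arm(
  series=[
    [[-4,0,0.8],[0,0,0]],
    [[-4,0,0.8],[0,0,0]],
    [[-3.5,0,0.7],[0,0,0]],
    [[-2,0,0.4],[0,0,0]],
    [[0,0,0],[0,0,0]],
  ],
)

```text
t: 11.98
tcp_pos: [0.619, -0.0328, 0.0508]
orientation: [-0.049, 0.994, 0.005, 0.099]
contact_force: [-7.0, -0.6, 6.4]
finger_gap: 0.0232
```

```bash
python3 - <<'E'
from h import *
st()
s=snap('scene','scene6')
cv2.imwrite('pics/c11.png',cv2.resize(s['frame'][200:300,310:410],(600,600),interpolation=cv2.INTER_CUBIC))
E
```

```text
t 11.97 tcp [ 0.619  -0.0328  0.0508] F [-7.  -0.6  6.4] M [-0.32  2.23  0.06] gap 0.0232 q [ 0.22  0.42 -0.37  0.04 -0.59 -1.73] fix [-0.0453 -0.0008  0.0508]
```

View pics/c11.png

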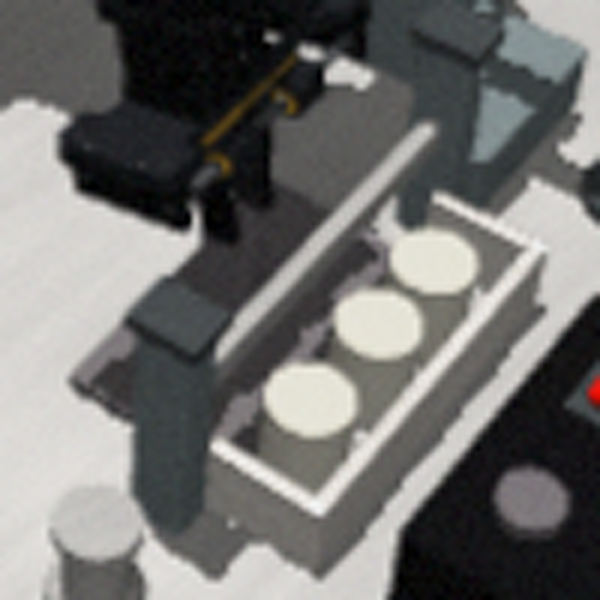

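```bash
python3 - <<'E'
from h import *
S=load('scene6'); c=crop(310,200,6)
for q in [(310,399),(379,324),(434,262)]: print(w2f(onz(S,c(*q),.06)).round(4))
E
```

```text
[ 0.041  -0.0663  0.06  ]
[0.0421 0.0007 0.06  ]
[0.0421 0.0588 0.06  ]
```

>>> jog_arm(
  series=[
    [[3,0,-0.8],[0,0,0]],
    [[8,0,-1.6],[0,0,0]],
    [[13,0,-2.6],[0,0,0]],
    [[15,0,-3],[0,0,0]],
    [[15,0,-3],[0,0,0]],
    [[15,0,-3],[0,0,0]],
    [[15,0,-3],[0,0,0]],
    [[15,0,-3],[0,0,0]],
    [[13,0,-2.6],[0,0,0]],
    [[8,0,-1.6],[0,0,0]],
    [[3,0,-0.6],[0,0,0]],
    [[0,0,0],[0,0,0]],
  ],
)

```text
t: 13.52
tcp_pos: [0.4963, -0.0443, 0.0507]
orientation: [-0.049, 0.994, 0.005, 0.101]
contact_force: [-0.4, 0.3, -2.1]
finger_gap: 0.0229
```

```bash
python3 - <<'E'
from h import *
st()
s=snap('scene','scene7'); t=snap('top','top7')
cv2.imwrite('pics/c12.png',np.hstack([cv2.resize(t['frame'][100:240,240:380],(400,400)),cv2.resize(s['frame'][180:300,290:410],(400,400),interpolation=cv2.INTER_CUBIC)]))
E
```

```text
t 13.53 tcp [ 0.4963 -0.0443  0.0507] F [-0.4  0.3 -2.1] M [0.01 0.39 0.01] gap 0.0229 q [ 0.26  0.24 -0.67  0.07 -0.46 -1.79] fix [-1.685e-01 -1.000e-04  5.070e-02]
```

View pics/c12.png

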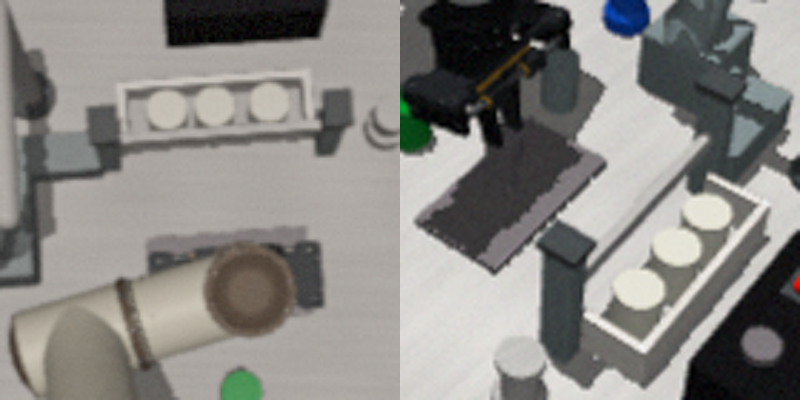

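Spacers now stand at x ≈ 41–46 mm, y ≈ −66/1/59 mm, all upright. The straightedge is 217 mm from mid-bay. Lowering the last ~0.8 mm, then releasing and retracting.

>>> jog_arm(
  series=[
    [[0.2,0,0.9],[0,0,0]],
    [[0,0,0],[0,0,0]],
  ],
)

```text
t: 13.88
tcp_pos: [0.4965, -0.0443, 0.0498]
orientation: [-0.049, 0.994, 0.005, 0.101]
contact_force: [-0.7, -0.1, -0.3]
finger_gap: 0.0228
```

>>> jog_arm(
  series=[
    [[0,0,0],[0,0,0]],
    [[0,0,0],[0,0,0]],
    [[0,0,0],[0,0,0]],
    [[0,0,0],[0,0,0]],
    [[0,0,-10],[0,0,0]],
    [[0,0,-20],[0,0,0]],
    [[0,0,-35],[0,0,0]],
    [[0,0,-45],[0,0,0]],
    [[0,0,-50],[0,0,0]],
    [[0,0,-50],[0,0,0]],
    [[0,0,-50],[0,0,0]],
  ],
  claw=70,
)

```text
t: 15.25
tcp_pos: [0.443, -0.0499, 0.3069]
orientation: [-0.049, 0.994, 0.006, 0.102]
contact_force: [0.9, 0.2, 0.0]
finger_gap: 0.07
```

```bash
python3 - <<'E'
from h import *
st()
s=snap('scene','scene8'); t=snap('top','top8')
cv2.imwrite('pics/c13.png',cv2.resize(s['frame'][110:280,280:450],(595,595),interpolation=cv2.INTER_CUBIC))
cv2.imwrite('pics/c14.png',cv2.resize(t['frame'][110:220,195:305],(600,600),interpolation=cv2.INTER_CUBIC))
E
```

```text
t 15.25 tcp [ 0.443  -0.0499  0.3069] F [0.9 0.2 0. ] M [0.06 0.1  0.03] gap 0.07 q [ 0.28 -0.12 -0.34  0.04 -1.16 -1.77] fix [-0.2221 -0.0004  0.3069]
```

View pics/c13.png

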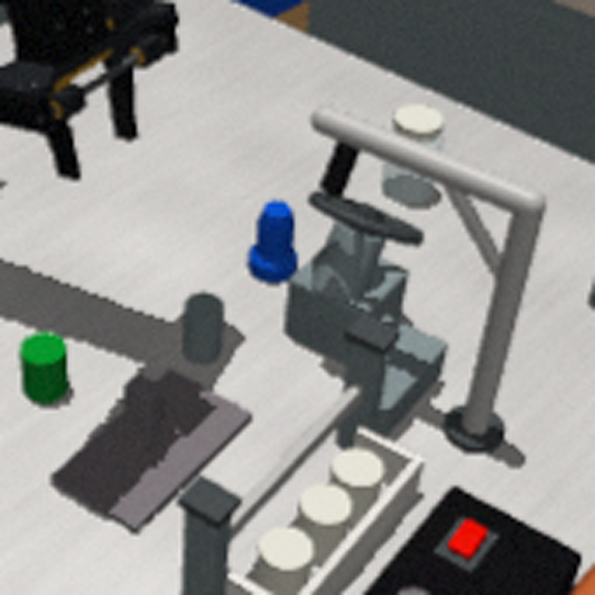

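View pics/c14.png

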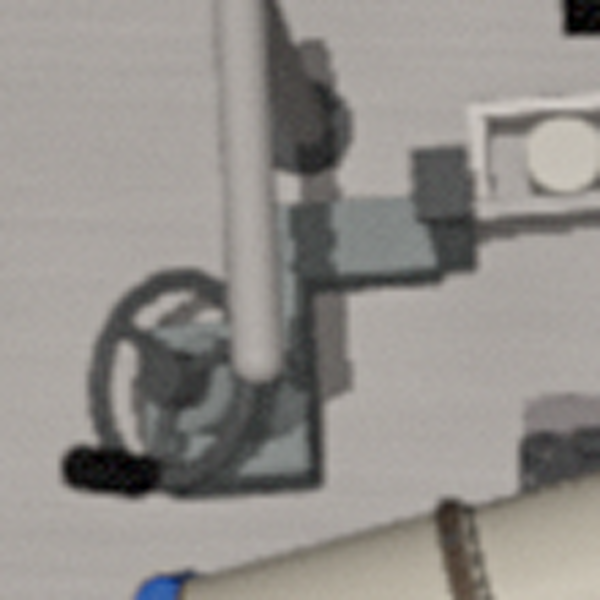

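The top crop shows the black crank handle from its tip (68,468) to its base (155,473), beside the near-left rim. The straightedge lies flat and clear of the bay.

```bash
cat >> h.py <<'E'
L=np.radians(32); NF=np.array([0,np.sin(L),np.cos(L)]); UF=np.array([1.,0,0]); VF=np.cross(NF,UF)
HUBF=np.array([-.105,.3,.15])
def crankF(th,h=.042): return HUBF+.06*(np.cos(th)*UF+np.sin(th)*VF)+h*NF
# tool at wheel: z = -n ; tool y along fixture -x or +x
def wheelR(sgn):
    z=-NF; y=sgn*UF; x=np.cross(y,z); return FR*R.from_matrix(np.stack([x,y,z],1))
E
python3 - <<'E'
from h import *
T=load('top8');S=load('scene8')
ct=crop(195,110,600/110);cs=crop(280,110,3.5)
tip=np.array(ct(72,468)); base=np.array(ct(155,472)); stip=np.array(cs(345,148)); sb=np.array(cs(333,188))
for d in range(170,260,5):
    th=np.radians(d); 
    a=proj(T,[f2w(crankF(th,.066)),f2w(crankF(th,.01))]); b=proj(S,[f2w(crankF(th,.066)),f2w(crankF(th,.01))])
    print(d,(a[0]-tip).round(1),(a[1]-base).round(1),(b[0]-stip).round(1),(b[1]-sb).round(1))
print('hub',proj(T,f2w(HUBF+.013*NF)),ct(180,372), 'rail end',proj(T,f2w([-.130,.23,.3])),ct(255,372))
# black mask centroid
f=T['frame'];m=(f[180:210,200:230].max(2)<40); ys,xs=np.nonzero(m); print('black',xs.mean()+200,ys.mean()+180,len(xs), xs.min()+200,xs.max()+200)
for d in range(170,260,10): print(d,proj(T,f2w(crankF(np.radians(d),.037))))
E
```

```text
170 [2.5 0.5] [-0.2  1.5] [ 0.4 -1.8] [-1.6  0.4]
175 [3.8 0.4] [1.1 1.5] [-0.3 -1.9] [-2.3  0.3]
180 [5.1 0.3] [2.3 1.3] [-0.9 -2. ] [-2.9  0.2]
185 [ 6.3 -0.1] [3.6 1. ] [-1.4 -2.1] [-3.4  0.2]
190 [ 7.6 -0.5] [4.8 0.5] [-1.8 -2.1] [-3.8  0.2]
195 [ 8.8 -1.2] [ 6.  -0.1] [-2.1 -2.1] [-4.   0.3]
200 [10.  -1.9] [ 7.2 -0.8] [-2.2 -2.1] [-4.2  0.4]
205 [11.2 -2.8] [ 8.3 -1.6] [-2.3 -2. ] [-4.3  0.5]
210 [12.3 -3.8] [ 9.4 -2.6] [-2.2 -1.8] [-4.3  0.7]
215 [13.3 -5. ] [10.4 -3.7] [-2.  -1.7] [-4.1  0.9]
220 [14.3 -6.2] [11.4 -4.9] [-1.7 -1.4] [-3.8  1.2]
225 [15.2 -7.6] [12.3 -6.2] [-1.3 -1.2] [-3.4  1.5]
230 [16. -9.] [13.1 -7.6] [-0.8 -0.9] [-2.9  1.8]
235 [ 16.8 -10.5] [13.8 -9.1] [-0.2 -0.5] [-2.3  2.2]
240 [ 17.4 -12.1] [ 14.4 -10.6] [ 0.5 -0.2] [-1.6  2.6]
245 [ 17.9 -13.7] [ 14.9 -12.2] [1.4 0.3] [-0.8  3.1]
250 [ 18.3 -15.4] [ 15.4 -13.8] [2.3 0.7] [0.1 3.6]
255 [ 18.7 -17.1] [ 15.7 -15.4] [3.3 1.2] [1.1 4.1]
hub [[223.82785562 178.87340048]] (227.59166666666667, 177.79166666666669) rail end [[242.11417216 175.52779879]] (241.34166666666667, 177.79166666666669)
black 215.18867924528303 195.97169811320754 106 207 223
170 [[216.92703008 196.81735636]]
180 [[219.42507237 196.60014022]]
190 [[221.91591047 195.80560192]]
200 [[224.32136752 194.45246584]]
210 [[226.56446503 192.57810388]]
220 [[228.57222648 190.23789526]]
230 [[230.27848908 187.5037722 ]]
240 [[231.62656312 184.46195715]]
250 [[232.57157269 181.20996317]]
```

```bash
python3 - <<'E'
from h import *
T=load('top8');S=load('scene8')
print('jar',onz(T,(148,211),.11).round(3))
# bar underside height: rays on plane fixture x=+6mm in scene6 
S6=load('scene6'); 
o=None
for v in range(225,262):
    pass
col=366
print([tuple(S6['frame'][v,col]) [1] for v in range(225,250)])
def onx(im,uv,x):
    o,d=ray(im,uv); of=w2f(o); df=FR.inv().apply(d); return of+df*(x-of[0])/df[0]
for v in range(225,250,2): print(v,onx(S6,(col,v),.006).round(4),end=';')
p,r=cur(); W=wheelR(-1); th=np.radians(163)
tc=f2w(crankF(th,.042-.019)); n=FR.apply(NF); print('\ngoal tcp',tc, 'rot needed',(r.inv()*W).as_rotvec())
A=p+[0,0,.10]; B=f2w([-.162,.45,.42]); 
r1=R.from_rotvec([0,0,.45])*r
P=plan(p,r,[(A,r,2),(B,W,14),(tc+.1*n,W,6)]); print(P[0],tc+.1*n)
E
```

```text
jar [0.427 0.518 0.11 ]
[np.uint8(91), np.uint8(89), np.uint8(91), np.uint8(87), np.uint8(88), np.uint8(86), np.uint8(88), np.uint8(87), np.uint8(89), np.uint8(126), np.uint8(181), np.uint8(193), np.uint8(187), np.uint8(179), np.uint8(115), np.uint8(82), np.uint8(81), np.uint8(72), np.uint8(57), np.uint8(59), np.uint8(54), np.uint8(52), np.uint8(72), np.uint8(110), np.uint8(119)]
225 [ 0.006  -0.0027  0.1735];227 [ 0.006  -0.0011  0.1633];229 [0.006  0.0006 0.1529];231 [0.006  0.0023 0.1424];233 [0.006  0.004  0.1318];235 [0.006  0.0057 0.121 ];237 [0.006  0.0075 0.11  ];239 [0.006  0.0092 0.0989];241 [0.006  0.011  0.0877];243 [0.006  0.0129 0.0763];245 [0.006  0.0147 0.0648];247 [0.006  0.0166 0.053 ];249 [0.006  0.0185 0.0412];
goal tcp [0.47009024 0.28191418 0.1602091 ] rot needed [ 0.27384459  0.60664397 -1.57964679]
[[[-11,0,-49],[0,0,0]],[[-10,0,-49],[0,0,0]],[[-4,32,0],[0.02,0.043,-0.113]],[[-8,32,0],[0.019,0.044,-0.113]],[[-11,30,-2],[0.02,0.043,-0.113]],[[-15,29,-2],[0.019,0.043,-0.112]],[[-17,27,-4],[0.02,0.044,-0.113]],[[-20,25,-6],[0.019,0.043,-0.113]],[[-23,22,-6],[0.02,0.043,-0.113]],[[-25,20,-8],[0.019,0.044,-0.113]],[[-26,16,-10],[0.02,0.043,-0.112]],[[-27,14,-11],[0.02,0.043,-0.113]]]
[[[-29,9,-12],[0.019,0.044,-0.113]],[[-28,7,-14],[0.02,0.043,-0.113]],[[-29,3,-15],[0.019,0.043,-0.113]],[[-28,-1,-16],[0.02,0.044,-0.113]],[[-6,0,31],[0,0,0]],[[-5,0,31],[0,0,0]],[[-6,0,30],[0,0,0]],[[-5,0,31],[0,0,0]],[[-6,0,31],[0,0,0]],[[-5,0,31],[0,0,0]]]
[0.46519348 0.33431129 0.24521257] [0.46485261 0.33464663 0.24501391]
```

Bar top is at ~97 mm, so its underside is at ~75 mm and the wheel at ~3.5 rad: about 8.5 rad to the stop. Moving over the rail to the wheel.

>>> jog_arm(
  series=[
    [[-11,0,-49],[0,0,0]],
    [[-10,0,-49],[0,0,0]],
    [[-4,32,0],[0.02,0.043,-0.113]],
    [[-8,32,0],[0.02,0.043,-0.113]],
    [[-11,30,-2],[0.02,0.043,-0.113]],
    [[-15,29,-2],[0.02,0.043,-0.113]],
    [[-17,27,-4],[0.02,0.043,-0.113]],
    [[-20,25,-6],[0.02,0.043,-0.113]],
    [[-23,22,-6],[0.02,0.043,-0.113]],
    [[-25,20,-8],[0.02,0.044,-0.113]],
    [[-26,16,-10],[0.02,0.043,-0.113]],
    [[-27,14,-11],[0.02,0.043,-0.113]],
  ],
  claw=55,
)

```text
t: 16.85
tcp_pos: [0.4533, 0.2755, 0.4094]
orientation: [-0.56, 0.807, -0.153, -0.112]
contact_force: [1.3, -0.4, 0.2]
finger_gap: 0.0553
```

>>> jog_arm(
  series=[
    [[-29,9,-12],[0.02,0.044,-0.113]],
    [[-28,7,-14],[0.02,0.043,-0.113]],
    [[-29,3,-15],[0.02,0.043,-0.113]],
    [[-28,-1,-16],[0.02,0.044,-0.113]],
    [[0,0,0],[0,0,0]],
  ],
)

```text
t: 17.48
tcp_pos: [0.4567, 0.407, 0.4065]
orientation: [0.715, -0.641, 0.204, 0.192]
contact_force: [1.0, 0.1, -0.2]
finger_gap: 0.0556
```

```bash
python3 - <<'E'
from h import *
st(); p,r=cur(); W=wheelR(-1); th=np.radians(163); tc=f2w(crankF(th,.042-.019)); n=FR.apply(NF)
print((r.inv()*W).as_rotvec().round(3))
P=plan(p,r,[(tc+.1*n,W,6)]); print(P[0],tc)
snap('scene','scene9')
E
```

```text
t 17.48 tcp [0.4567 0.407  0.4065] F [ 1.   0.1 -0.2] M [ 1.23  0.08 -0.02] gap 0.0556 q [ 1.14  0.56  0.56  0.31 -2.06 -0.95] fix [-0.1633  0.4529  0.4065]
[ 0.008 -0.009  0.012]
[[[-4,0,29],[0.001,-0.001,0.002]],[[-4,-1,29],[0.002,-0.002,0.002]],[[-5,0,30],[0.001,-0.001,0.002]],[[-4,-1,29],[0.002,-0.002,0.002]],[[-4,0,29],[0.001,-0.001,0.002]],[[-4,0,29],[0.001,-0.002,0.002]]]
[0.46483474 0.33504937 0.24520743] [0.47009024 0.28191418 0.1602091 ]
```

View pics/scene9.png

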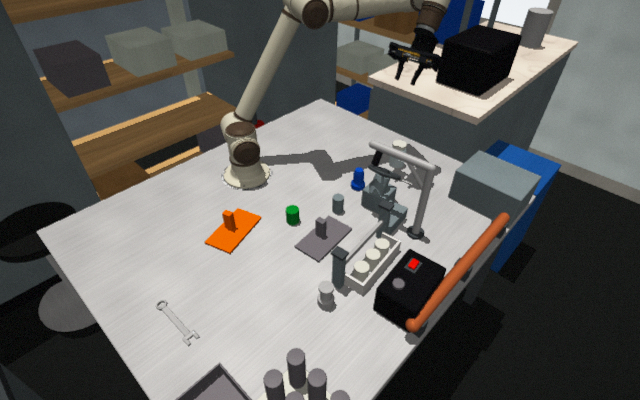

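The scene view shows the gripper high left at (415,60), tilted along the wheel axis. The spacers are upright in the bay and the straightedge lies flat at (322,238). Descending along the axis.

>>> jog_arm(
  series=[
    [[-4,0,29],[0.001,-0.001,0.002]],
    [[-4,-1,29],[0.002,-0.002,0.002]],
    [[-5,0,30],[0.001,-0.001,0.002]],
    [[-4,-1,29],[0.002,-0.002,0.002]],
    [[-4,0,29],[0.001,-0.001,0.002]],
    [[-4,0,29],[0.001,-0.002,0.002]],
    [[0,0,15],[0,0,0]],
    [[0,0,15],[0,0,0]],
    [[0,0,10],[0,0,0]],
    [[0,0,0],[0,0,0]],
  ],
)

```text
t: 18.77
tcp_pos: [0.4681, 0.3119, 0.2146]
orientation: [0.711, -0.647, 0.204, 0.183]
contact_force: [0.4, 0.5, -0.9]
finger_gap: 0.0545
```

```bash
python3 - <<'E'
from h import *
st(); p,r=cur(); W=wheelR(-1); th=np.radians(163); tc=f2w(crankF(th,.042-.019)); n=FR.apply(NF)
print((r.inv()*W).as_rotvec().round(3))
P=plan(p,r,[(tc,W,5)],1)
s=snap('scene','scene10');t=snap('top','top10')
cv2.imwrite('pics/c15.png',np.hstack([cv2.resize(t['frame'][130:230,180:280],(400,400),interpolation=cv2.INTER_CUBIC),cv2.resize(s['frame'][100:200,330:430],(400,400),interpolation=cv2.INTER_CUBIC)]))
E
```

```text
t 18.77 tcp [0.4681 0.3119 0.2146] F [ 0.4  0.5 -0.9] M [1.11 0.02 0.06] gap 0.0545 q [ 1.06  0.47 -0.04  0.31 -1.53 -1.05] fix [-0.1614  0.3571  0.2146]
[-0.001  0.005 -0.005]
[[[-0.6,0.2,12.4],[0,0.001,-0.001]],[[-0.6,0.2,12.4],[-0.001,0.001,-0.001]],[[-0.7,0.2,12.5],[0,0.001,-0.001]],[[-0.6,0.2,12.4],[0,0.001,-0.001]],[[-0.7,0.2,12.4],[0,0.001,-0.001]]]
```

View pics/c15.png

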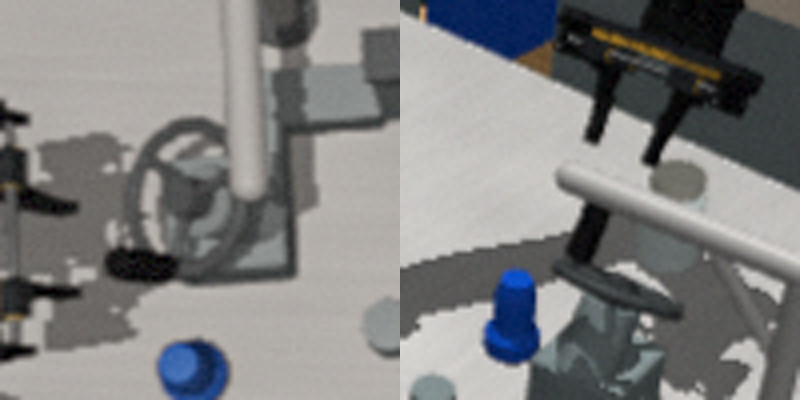

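```bash
python3 - <<'E'
from h import *
T=load('top10');S=load('scene10');p,r=cur()
c=crop(180,130,4); f=lambda P:((proj(T,P)-[180,130]+.5)*4-.5).round(0)
print('tcp proj',f(p),'fingertips',f([p+r.apply([0,.027,0]),p-r.apply([0,.027,0])]),'axis fwd 30,60',f([p+r.apply([0,0,.03]),p+r.apply([0,0,.06])]))
for d in (150,155,160,165,170,175): print(d,f([f2w(crankF(np.radians(d),.066)),f2w(crankF(np.radians(d),.008))]).tolist())
fr=T['frame'];m=(fr[185:205,203:228].max(2)<42).astype(np.uint8);ys,xs=np.nonzero(m);print('black ctr',(xs.mean()+203-180+.5)*4,(ys.mean()+185-130+.5)*4,(xs.min()+23)*4,(xs.max()+24)*4,(ys.min()+55)*4,(ys.max()+56)*4)
E
```

```text
tcp proj [[100. 259.]] fingertips [[101. 294.]
 [ 99. 225.]] axis fwd 30,60 [[128. 263.]
 [155. 267.]]
150 [[104.0, 260.0], [156.0, 267.0]]
155 [[108.0, 262.0], [160.0, 269.0]]
160 [[113.0, 264.0], [165.0, 271.0]]
165 [[118.0, 265.0], [170.0, 272.0]]
170 [[123.0, 265.0], [175.0, 272.0]]
175 [[128.0, 265.0], [180.0, 272.0]]
black ctr 141.82142857142856 265.6071428571429 108 180 248 280
```

```bash
python3 - <<'E'
from h import *
p,r=cur()
out=[]
for nm,(x0,y0) in (('top10',(170,165)),('scene10',(355,95))):
    I=load(nm); F=7
    a=cv2.resize(I['frame'][y0:y0+57,x0:x0+57],None,fx=F,fy=F,interpolation=cv2.INTER_CUBIC)
    a=cv2.convertScaleAbs(a,alpha=1.6,beta=20)
    for P,col in ((p,(0,0,255)),(p+r.apply([0,.0272,0]),(0,255,0)),(p-r.apply([0,.0272,0]),(255,0,0)),(p-r.apply([0,0,.03]),(0,255,255))):
        q=(proj(I,P)[0]-[x0,y0]+.5)*F-.5; cv2.circle(a,tuple(int(v) for v in q),3,col,-1)
    out.append(a)
cv2.imwrite('pics/c16.png',np.hstack(out))
E
```

```text
(no output)
```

View pics/c16.png

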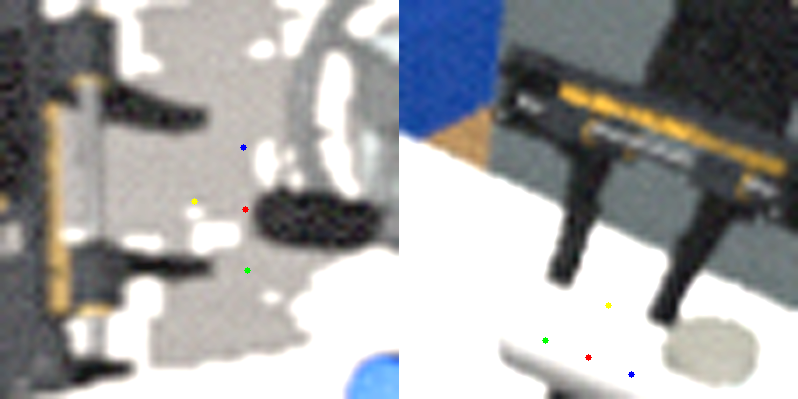

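The overlay disagrees with the measured TCP: in both views the visible fingertips sit ~25–33 mm short of it. I'll retake to check for lag before going on.

```bash
python3 - <<'E'
from h import *
st(); s=snap('scene','scene11');t=snap('top','top11'); st()
p,r=cur()
out=[]
for nm,(x0,y0) in (('top11',(170,165)),('scene11',(355,95))):
    I=load(nm); F=7
    a=cv2.resize(I['frame'][y0:y0+57,x0:x0+57],None,fx=F,fy=F,interpolation=cv2.INTER_CUBIC)
    a=cv2.convertScaleAbs(a,alpha=1.6,beta=20)
    for P,col in ((p,(0,0,255)),(p+r.apply([0,.0272,0]),(0,255,0)),(p-r.apply([0,.0272,0]),(255,0,0)),(p-r.apply([0,0,.03]),(0,255,255))):
        q=(proj(I,P)[0]-[x0,y0]+.5)*F-.5; cv2.circle(a,tuple(int(v) for v in q),3,col,-1)
    out.append(a)
cv2.imwrite('pics/c17.png',np.hstack(out))
m,e=tri(load('top11'),crop(170,165,7)(207,191),load('scene11'),crop(355,95,7)(610-399,298)); print('visible tip',m,e,'in tool',r.inv().apply(m-p))
E
```

```text
t 18.88 tcp [0.4684 0.3127 0.2152] F [-0.5  0.6  0.2] M [1.12 0.05 0.01] gap 0.0552 q [ 1.06  0.47 -0.04  0.31 -1.53 -1.05] fix [-0.1611  0.3579  0.2152]
t 18.98 tcp [0.4683 0.3129 0.2152] F [0.1 0.1 0.3] M [1.17 0.09 0.08] gap 0.0551 q [ 1.06  0.47 -0.04  0.31 -1.53 -1.05] fix [-0.1611  0.3581  0.2152]
visible tip [0.47051096 0.32177437 0.24984968] 0.001354023690479272 in tool [ 0.01084929 -0.00323987 -0.03402274]
```

View pics/c17.png

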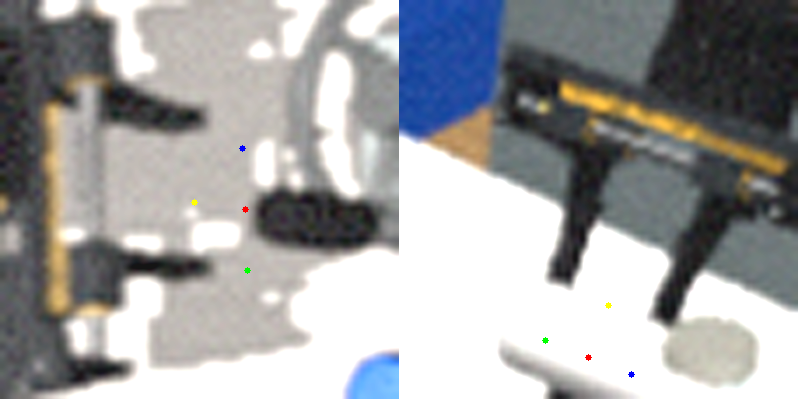

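```bash
python3 - <<'E'
from h import *
for nm,p,x0,y0,F,w in (('scene6',[.619,-.0328,.0508],310,200,6,66),('scene8',[.443,-.0499,.3069],270,100,6,66),('scene1',[.4939,-.3309,.189],200,180,6,66)):
    I=load(nm); g=gripR(.494 if nm=='scene1' else YAW,.2); p=np.array(p)
    a=cv2.resize(I['frame'][y0:y0+w,x0:x0+w],None,fx=F,fy=F,interpolation=cv2.INTER_CUBIC); a=cv2.convertScaleAbs(a,alpha=1.5,beta=30)
    for P,col in ((p,(0,0,255)),(p-g.apply([0,0,.03]),(0,255,255))):
        q=(proj(I,P)[0]-[x0,y0]+.5)*F-.5; cv2.circle(a,tuple(int(v) for v in q),3,col,-1)
    cv2.imwrite('pics/d_%s.png'%nm,a)
cv2.imwrite('pics/c18.png',cv2.resize(np.hstack([cv2.imread('pics/d_%s.png'%n) for n in('scene6','scene8','scene1')]),(800,267)))
E
```

```text
(no output)
```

View pics/c18.png

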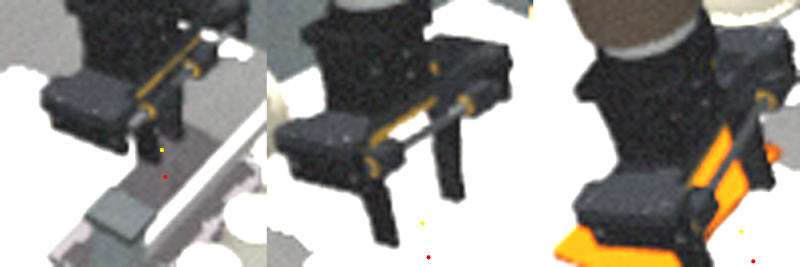

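```bash
python3 - <<'E'
from h import *
I=load('scene8')['frame'][120:180,275:335]; J=load('top11')['frame'][165:225,165:225]
def e(a):
    a=cv2.resize(a,(400,400),interpolation=cv2.INTER_NEAREST); l=cv2.cvtColor(a,cv2.COLOR_BGR2LAB); l[...,0]=cv2.createCLAHE(6,(4,4)).apply(l[...,0]); return cv2.cvtColor(l,cv2.COLOR_LAB2BGR)
cv2.imwrite('pics/c19.png',np.hstack([e(I),e(J)]))
E
```

```text
(no output)
```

View pics/c19.png

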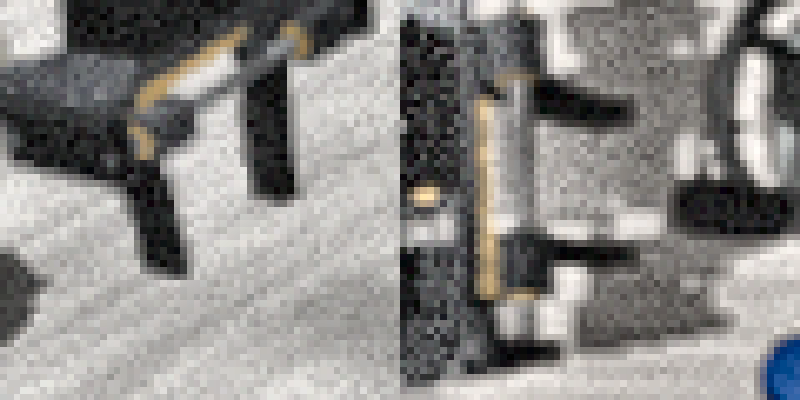

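```bash
python3 - <<'E'
from h import *
def e(a,lo=10,hi=130):
    a=cv2.resize(a,(400,400),interpolation=cv2.INTER_CUBIC).astype(float); return np.clip((a-lo)/(hi-lo)*255,0,255).astype(np.uint8)
S2=load('scene2'); 
a=e(S2['frame'][250:300,235:285]).copy()
p=np.array([.494,-.33,.0562]); g=gripR(.494,.2); gp=p-g.apply([0,0,.019])
for h,col in ((.0,(0,0,255)),(.03,(0,255,255))):
  for s in (-1,1):
    q=(proj(S2,p-g.apply([0,s*.0115,h]))[0]-[235,250]+.5)*8-.5; cv2.circle(a,tuple(int(v) for v in q),4,col,-1)
for z,c in ((.091,(255,0,0)),(.016,(0,255,0))):
    q=(proj(S2,[.490,-.3325,z])[0]-[235,250]+.5)*8-.5; cv2.circle(a,tuple(int(v) for v in q),4,c,-1)
S0=load('scene0');T0=load('top0')
cv2.imwrite('pics/c20.png',np.hstack([a,e(S0['frame'][60:110,345:395],0,200)]))
b=e(T0['frame'][250:310,70:130],0,200); cv2.imwrite('pics/c21.png',b)
p0=np.array([.2004,.5914,.1897]); print(proj(S0,p0),proj(T0,p0),proj(S0,p0+[0,0,.03]),proj(T0,p0+[0,0,.03]))
print('rail end scene',proj(S0,f2w([-.13,.23,.3])),proj(S0,f2w([.09,.23,.3])))
E
```

```text
[[370.77685432 104.11311242]] [[107.81766388 281.91697956]] [[371.4008347  98.1265523]] [[103.32632105 282.14741847]]
rail end scene [[372.83647517 144.0015317 ]] [[431.44453048 167.97931937]]
```

View pics/c20.png

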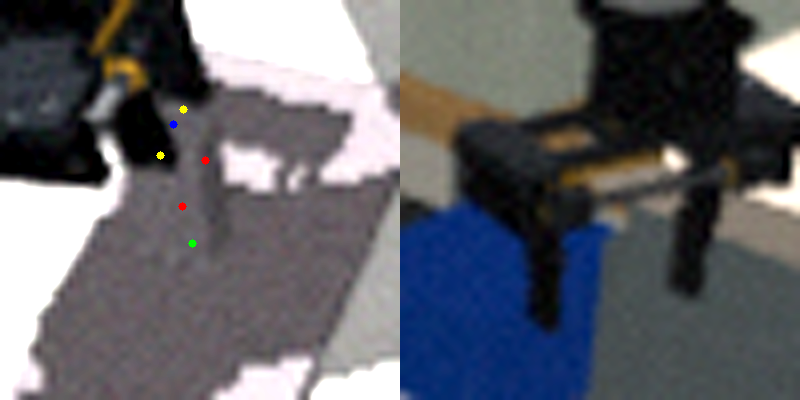

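View pics/c21.png

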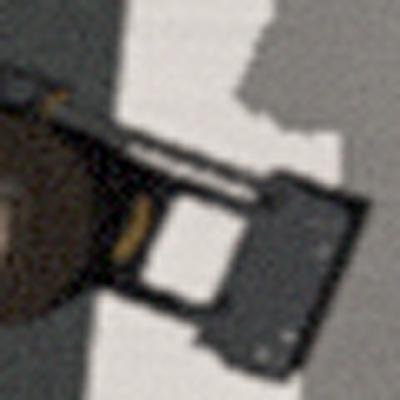

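In every view, the start included, the drawn fingers end ~30 mm behind the reported TCP. So I'll go a little deeper than nominal (TCP 18 mm above the rim plane), which grips the handle well under either reading and still clears the 13 mm hub.

```bash
python3 - <<'E'
from h import *
st(); p,r=cur(); W=wheelR(-1); tc=f2w(crankF(np.radians(163),.018))
P=plan(p,r,[(tc,W,6)],1); print(P[0],tc)
E
```

```text
t 18.98 tcp [0.4683 0.3129 0.2152] F [0.1 0.1 0.3] M [1.17 0.09 0.08] gap 0.0551 q [ 1.06  0.47 -0.04  0.31 -1.53 -1.05] fix [-0.1611  0.3581  0.2152]
[[[-0.4,0.2,11.3],[0,0.001,-0.001]],[[-0.4,0.3,11.4],[-0.001,0.001,-0.001]],[[-0.4,0.2,11.3],[0,0.001,0]],[[-0.5,0.2,11.4],[-0.001,0.001,-0.001]],[[-0.4,0.3,11.3],[0,0.001,-0.001]],[[-0.5,0.2,11.4],[-0.001,0.001,-0.001]]]
[0.47033932 0.27925188 0.15593296] [0.47035213 0.27927756 0.15596886]
```

>>> jog_arm(
  series=[
    [[-0.4,0.2,11.3],[0,0.001,-0.001]],
    [[-0.4,0.3,11.4],[0,0.001,-0.001]],
    [[-0.4,0.2,11.3],[0,0.001,0]],
    [[-0.5,0.2,11.4],[0,0.001,-0.001]],
    [[-0.4,0.3,11.3],[0,0.001,-0.001]],
    [[-0.5,0.2,11.4],[0,0.001,-0.001]],
    [[0,0,0],[0,0,0]],
  ],
)

```text
t: 19.85
tcp_pos: [0.4698, 0.2777, 0.1547]
orientation: [0.712, -0.645, 0.205, 0.186]
contact_force: [0.4, -0.1, -0.7]
finger_gap: 0.0552
```

```bash
python3 - <<'E'
from h import *
st(); p,r=cur()
s=snap('scene','scene12');t=snap('top','top12')
def e(a,lo=0,hi=210):
    a=cv2.resize(a,(400,400),interpolation=cv2.INTER_CUBIC).astype(float); return np.clip((a-lo)/(hi-lo)*255,0,255).astype(np.uint8)
cv2.imwrite('pics/c22.png',np.hstack([e(t['frame'][155:225,180:250]),e(s['frame'][115:185,340:410])]))
E
```

```text
t 19.85 tcp [0.4698 0.2777 0.1547] F [ 0.4 -0.1 -0.7] M [ 1.14  0.04 -0.01] gap 0.0552 q [ 1.03  0.48 -0.19  0.33 -1.38 -1.07] fix [-0.1631  0.3229  0.1547]
```

View pics/c22.png

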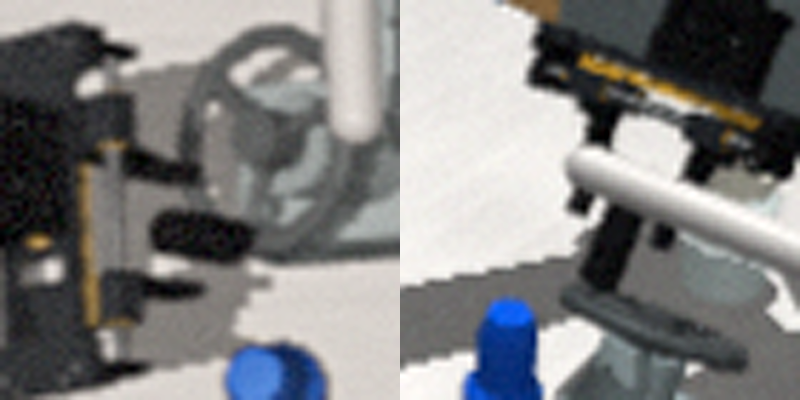

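Both views show the fingers straddling the black handle (top crop: fingers at y≈170 and 288, handle at 235). Closing.

>>> jog_arm(
  series=[
    [[0,0,0],[0,0,0]],
    [[0,0,0],[0,0,0]],
    [[0,0,0],[0,0,0]],
    [[0,0,0],[0,0,0]],
    [[0,0,0],[0,0,0]],
    [[0,0,0],[0,0,0]],
  ],
  claw=15,
  squeeze=25,
)

```text
t: 20.7
tcp_pos: [0.4698, 0.2786, 0.1556]
orientation: [0.713, -0.645, 0.205, 0.185]
contact_force: [-4.1, 1.6, 1.8]
finger_gap: 0.0276
```

```bash
cat >> h.py <<'E'
def wheelpos(p):
    d=w2f(p)-HUBF; u,v,n=d@UF,d@VF,d@NF; return np.degrees(np.arctan2(v,u)),np.hypot(u,v),n
def arc(p,r,th0,step,n,rad=.06,h=None,cen=(0,0)):
    W=wheelR(-1); out=[]
    h0=wheelpos(p)[2] if h is None else h
    tg=[]
    for k in range(1,n+1):
        th=np.radians(th0+step*k); q=HUBF+(cen[0]+rad*np.cos(th))*UF+(cen[1]+rad*np.sin(th))*VF+h0*NF
        tg.append((f2w(q),W,1))
    return plan(p,r,tg,1)
E
python3 - <<'E'
from h import *
s=st(); p,r=cur(); w=wheelpos(p); print(w,(r.inv()*wheelR(-1)).as_rotvec().round(3), 'F fix',FR.inv().apply(s['contact_force']).round(1))
arc(p,r,w[0],-10,12)
E
```

```text
t 20.7 tcp [0.4698 0.2786 0.1556] F [-4.1  1.6  1.8] M [ 1.14  0.89 -0.52] gap 0.0276 q [ 1.03  0.48 -0.18  0.33 -1.38 -1.07] fix [-0.163   0.3238  0.1556]
(np.float64(163.4605742719939), np.float64(0.06048962033591641), np.float64(0.017411206326157423)) [-0.001 -0.001  0.   ] F fix [-3.9  2.   1.8]
[[[-9.6,-4.3,0],[-0.001,-0.001,0]],[[-8.9,-5.5,0],[0,0,0]],[[-7.8,-6.9,0],[0,0,0]],[[-6.5,-8.2,0],[0,0,0]],[[-5,-9.2,0],[0,0,0]],[[-3.3,-9.9,0],[0,0,0]],[[-1.6,-10.4,0],[0,0,0]],[[0.3,-10.4,0],[0,0,0]],[[2.1,-10.3,0],[0,0,0]],[[3.9,-9.7,0],[0,0,0]],[[5.4,-8.9,0],[0,0,0]],[[7,-7.8,0],[0,0,0]]]
```

Gripped: gap 27.6 mm, TCP at radius 60.5 mm, θ = 163.5°. Starting clockwise with a short arc.

>>> jog_arm(
  series=[
    [[-9.6,-4.3,0],[0,0,0]],
    [[-8.9,-5.5,0],[0,0,0]],
    [[-7.8,-6.9,0],[0,0,0]],
    [[-6.5,-8.2,0],[0,0,0]],
    [[-5,-9.2,0],[0,0,0]],
    [[-3.3,-9.9,0],[0,0,0]],
  ],
)

```text
t: 21.45
tcp_pos: [0.5113, 0.3175, 0.134]
orientation: [0.712, -0.645, 0.206, 0.185]
contact_force: [-1.6, -1.4, 3.9]
finger_gap: 0.0274
```

```bash
python3 - <<'E'
from h import *
s=st(); p,r=cur(); w=wheelpos(p); Ff=FR.inv().apply(s['contact_force']); print(w,(r.inv()*wheelR(-1)).as_rotvec().round(3), 'F u,v,n',(Ff@UF).round(1),(Ff@VF).round(1),(Ff@NF).round(1))
arc(p,r,w[0],-12,12,h=.0174)
snap('scene','scene13')
cv2.imwrite('pics/c23.png',cv2.resize(load('scene13')['frame'][110:200,330:420],(540,540),interpolation=cv2.INTER_CUBIC))
E
```

```text
t 21.45 tcp [0.5113 0.3175 0.134 ] F [-1.6 -1.4  3.9] M [ 0.09  0.42 -0.33] gap 0.0274 q [ 1.01  0.59 -0.05  0.34 -1.4  -1.05] fix [-0.1178  0.3584  0.134 ]
(np.float64(102.46659229300657), np.float64(0.0593680400432645), np.float64(0.0173822631849882)) [-0.002 -0.002 -0.   ] F u,v,n -1.8 -3.2 2.7
[[[-2,-12.3,0],[-0.002,-0.002,0]],[[1.2,-12.5,0],[0,0,0]],[[3.8,-12,0],[0,0,0]],[[6.1,-10.9,0],[0,0,0]],[[8.4,-9.4,0],[0,0,0]],[[10,-7.4,0],[0,0,0]],[[11.5,-5.2,0],[0,0,0]],[[12.2,-2.7,0],[0,0,0]],[[12.5,-0.1,0],[0,0,0]],[[12.3,2.5,0],[0,0,0]],[[11.5,5,0],[0,0,0]],[[10.2,7.3,0],[0,0,0]]]
```

View pics/c23.png

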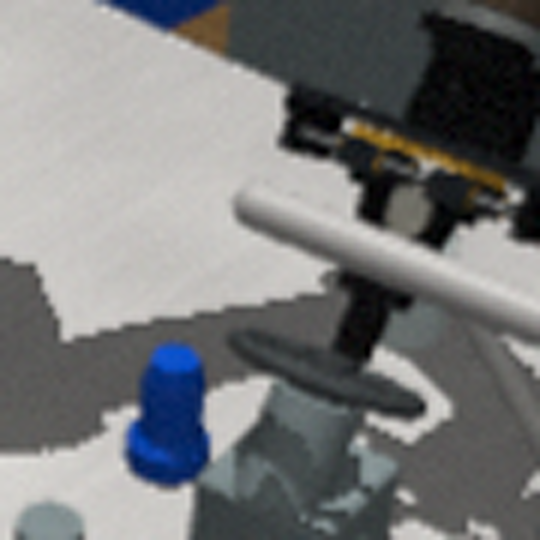

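The handle follows (θ now 102°), forces are under 5 N and the rail is clear. Continuing.

>>> jog_arm(
  series=[
    [[-2,-12.3,0],[0,0,0]],
    [[1.2,-12.5,0],[0,0,0]],
    [[3.8,-12,0],[0,0,0]],
    [[6.1,-10.9,0],[0,0,0]],
    [[8.4,-9.4,0],[0,0,0]],
    [[10,-7.4,0],[0,0,0]],
    [[11.5,-5.2,0],[0,0,0]],
    [[12.2,-2.7,0],[0,0,0]],
    [[12.5,0,0],[0,0,0]],
    [[12.3,2.5,0],[0,0,0]],
    [[11.5,5,0],[0,0,0]],
    [[10.2,7.3,0],[0,0,0]],
  ],
)

```text
t: 23.0
tcp_pos: [0.5769, 0.2407, 0.186]
orientation: [0.713, -0.645, 0.206, 0.184]
contact_force: [1.6, 2.7, 0.6]
finger_gap: 0.0271
```

```bash
cat >> h.py <<'E'
def wst():
    s=st(); p,r=cur(); w=wheelpos(p); Ff=FR.inv().apply(s['contact_force']); th=np.radians(w[0])
    t=np.array([-np.sin(th),np.cos(th)]); f2=np.array([Ff@UF,Ff@VF]); print('th %.1f rad %.4f h %.4f'%w,'rot',(r.inv()*wheelR(-1)).as_rotvec().round(3),'F ccw-tang %.1f radial %.1f n %.1f'%(f2@t,f2@[np.cos(th),np.sin(th)],Ff@NF)); return p,r,w
E
python3 - <<'E'
from h import *
p,r,w=wst()
arc(p,r,w[0],-12,12,h=.0174)
E
```

```text
t 23.0 tcp [0.5769 0.2407 0.186 ] F [1.6 2.7 0.6] M [ 1.86 -0.39  0.36] gap 0.0271 q [ 0.86  0.54 -0.02  0.4  -1.42 -0.9 ] fix [-0.0602  0.2755  0.186 ]
th -41.6 rad 0.0599 h 0.0176 rot [-0.004 -0.    -0.   ] F ccw-tang 2.6 radial 0.2 n 1.9
[[[8.5,9.2,0.1],[-0.004,0,0]],[[6.3,10.8,0],[0,0,0]],[[4,11.9,0],[0,0,0]],[[1.4,12.5,0],[0,0,0]],[[-1.2,12.5,0],[0,0,0]],[[-3.8,12,0],[0,0,0]],[[-6.2,10.9,0],[0,0,0]],[[-8.3,9.3,0],[0,0,0]],[[-10.1,7.5,0],[0,0,0]],[[-11.5,5.2,0],[0,0,0]],[[-12.2,2.7,0],[0,0,0]],[[-12.6,0,0],[0,0,0]]]
```

>>> jog_arm(
  series=[
    [[8.5,9.2,0],[-0.004,0,0]],
    [[6.3,10.8,0],[0,0,0]],
    [[4,11.9,0],[0,0,0]],
    [[1.4,12.5,0],[0,0,0]],
    [[-1.2,12.5,0],[0,0,0]],
    [[-3.8,12,0],[0,0,0]],
    [[-6.2,10.9,0],[0,0,0]],
    [[-8.3,9.3,0],[0,0,0]],
    [[-10.1,7.5,0],[0,0,0]],
    [[-11.5,5.2,0],[0,0,0]],
    [[-12.2,2.7,0],[0,0,0]],
    [[-12.6,0,0],[0,0,0]],
  ],
)

```text
t: 24.5
tcp_pos: [0.4681, 0.2704, 0.1607]
orientation: [0.712, -0.645, 0.204, 0.186]
contact_force: [2.7, -2.8, -0.3]
finger_gap: 0.0273
```

```bash
python3 - <<'E'
from h import *
p,r,w=wst()
arc(p,r,w[0],-12,12,h=.0174)
E
```

```text
t 24.5 tcp [0.4681 0.2704 0.1607] F [ 2.7 -2.8 -0.3] M [ 0.36 -0.75  0.44] gap 0.0273 q [ 1.02  0.47 -0.2   0.33 -1.38 -1.06] fix [-0.1655  0.3158  0.1607]
th 172.7 rad 0.0610 h 0.0175 rot [ 0.002 -0.001  0.001] F ccw-tang 2.1 radial -2.7 n -1.9
[[[-12.1,-3.9,0.1],[0.002,-0.001,0.001]],[[-11.3,-5.3,0],[0,0,0]],[[-10,-7.6,0],[0,0,0]],[[-8.2,-9.5,0],[0,0,0]],[[-6,-11,0],[0,0,0]],[[-3.6,-12,0],[0,0,0]],[[-1.1,-12.5,0],[0,0,0]],[[1.6,-12.5,0],[0,0,0]],[[4.2,-11.8,0],[0,0,0]],[[6.5,-10.7,0],[0,0,0]],[[8.6,-9.2,0],[0,0,0]],[[10.3,-7.1,0],[0,0,0]]]
```

Turned 351° (6.1 rad) so far, so about 2.4 rad should remain. Seven more rows, then slower.

>>> jog_arm(
  series=[
    [[-12.1,-3.9,0],[0.002,-0.001,0.001]],
    [[-11.3,-5.3,0],[0,0,0]],
    [[-10,-7.6,0],[0,0,0]],
    [[-8.2,-9.5,0],[0,0,0]],
    [[-6,-11,0],[0,0,0]],
    [[-3.6,-12,0],[0,0,0]],
    [[-1.1,-12.5,0],[0,0,0]],
  ],
)

```text
t: 25.38
tcp_pos: [0.5263, 0.3199, 0.1335]
orientation: [0.712, -0.646, 0.204, 0.185]
contact_force: [-3.3, 0.4, -0.4]
finger_gap: 0.0274
```

```bash
python3 - <<'E'
from h import *
p,r,w=wst()
arc(p,r,w[0],-4,12,h=.0174)
s=snap('scene','scene14')
cv2.imwrite('pics/c24.png',cv2.resize(s['frame'][190:300,310:420],(550,550),interpolation=cv2.INTER_CUBIC))
E
```

```text
t 25.38 tcp [0.5263 0.3199 0.1335] F [-3.3  0.4 -0.4] M [ 1.36  0.77 -0.38] gap 0.0274 q [ 0.99  0.61 -0.02  0.35 -1.41 -1.03] fix [-0.1027  0.3593  0.1335]
th 87.7 rad 0.0591 h 0.0174 rot [ 0.     0.001 -0.001] F ccw-tang 3.2 radial 0.6 n 0.1
[[[-0.6,-4.2,0],[0,0.001,-0.001]],[[0.6,-4.2,0],[0,0,0]],[[0.9,-4,0],[0,0,0]],[[1.1,-4.1,0],[0,0,0]],[[1.5,-3.9,0],[0,0,0]],[[1.7,-3.8,0],[0,0,0]],[[2,-3.7,0],[0,0,0]],[[2.2,-3.5,0],[0,0,0]],[[2.5,-3.4,0],[0,0,0]],[[2.7,-3.2,0],[0,0,0]],[[2.9,-3,0],[0,0,0]],[[3.2,-2.8,0],[0,0,0]]]
```

View pics/c24.png

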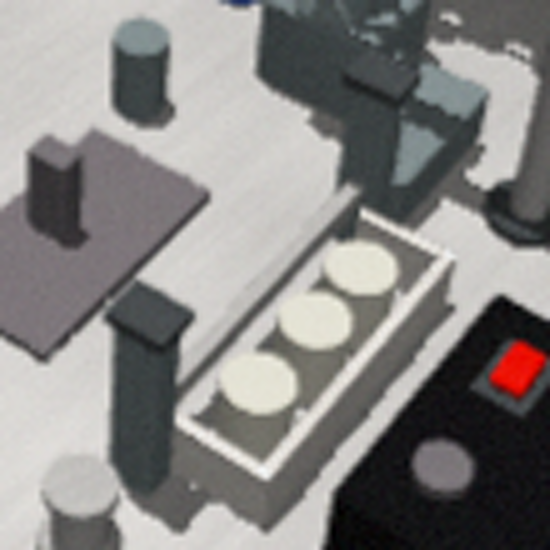

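>>> jog_arm(
  series=[
    [[-0.6,-4.2,0],[0,0,0]],
    [[0.6,-4.2,0],[0,0,0]],
    [[0.9,-4,0],[0,0,0]],
    [[1.1,-4.1,0],[0,0,0]],
  ],
)

```text
t: 25.92
tcp_pos: [0.5418, 0.319, 0.1351]
orientation: [0.712, -0.646, 0.204, 0.185]
contact_force: [-2.1, -1.4, -0.2]
finger_gap: 0.0274
```

```bash
python3 - <<'E'
from h import *
p,r,w=wst()
arc(p,r,w[0],-2.5,6,h=.0174)
S=load('scene14')
def onx(im,uv,x):
    o,d=ray(im,uv); of=w2f(o); df=FR.inv().apply(d); return of+df*(x-of[0])/df[0]
# bar top rear edge near middle: column 362
col=364
print([(v,int(S['frame'][v,col,1])) for v in range(238,256)])
for v in range(240,256,2): print(v,onx(S,(col,v),.006).round(4),end=';')
E
```

```text
t 25.93 tcp [0.5418 0.319  0.1351] F [-2.1 -1.4 -0.2] M [ 1.16  0.68 -0.36] gap 0.0274 q [ 0.97  0.62  0.01  0.35 -1.42 -1.01] fix [-0.0873  0.3569  0.1351]
th 72.5 rad 0.0589 h 0.0175 rot [ 0.001 -0.001 -0.001] F ccw-tang 1.9 radial -1.5 n -0.8
[[[-0.3,-2.8,0],[0.001,-0.001,-0.001]],[[1,-2.5,0],[0,0,0]],[[1.1,-2.4,0],[0,0,0]],[[1.1,-2.3,0],[0,0,0]],[[1.3,-2.3,0],[0,0,0]],[[1.3,-2.2,0],[0,0,0]]]
[(238, 199), (239, 204), (240, 204), (241, 202), (242, 190), (243, 187), (244, 186), (245, 186), (246, 167), (247, 107), (248, 81), (249, 97), (250, 153), (251, 199), (252, 208), (253, 202), (254, 206), (255, 187)]
240 [ 0.006  -0.0037  0.1052];242 [ 0.006  -0.002   0.0941];244 [ 0.006  -0.0003  0.0828];246 [0.006  0.0015 0.0714];248 [0.006  0.0032 0.0599];250 [0.006  0.005  0.0482];252 [0.006  0.0068 0.0363];254 [0.006  0.0087 0.0243];
```

>>> jog_arm(
  series=[
    [[-0.3,-2.8,0],[0,0,0]],
    [[1,-2.5,0],[0,0,0]],
    [[1.1,-2.4,0],[0,0,0]],
    [[1.1,-2.3,0],[0,0,0]],
    [[1.3,-2.3,0],[0,0,0]],
    [[1.3,-2.2,0],[0,0,0]],
  ],
)

```text
t: 26.68
tcp_pos: [0.5562, 0.3149, 0.1385]
orientation: [0.712, -0.646, 0.205, 0.187]
contact_force: [-4.9, -3.5, 1.4]
finger_gap: 0.0273
```

```bash
python3 - <<'E'
from h import *
p,r,w=wst()
arc(p,r,w[0],-2.5,6,h=.0174)
E
```

```text
t 26.68 tcp [0.5562 0.3149 0.1385] F [-4.9 -3.5  1.4] M [ 0.02  1.24 -0.75] gap 0.0273 q [ 0.95  0.64  0.04  0.36 -1.43 -0.99] fix [-0.0735  0.3514  0.1385]
th 57.6 rad 0.0588 h 0.0175 rot [ 0.002 -0.003 -0.001] F ccw-tang 2.6 radial -5.6 n -0.4
[[[0.5,-2.8,0],[0.002,-0.003,-0.001]],[[1.5,-2.1,0],[0,0,0]],[[1.7,-2.1,0],[0,0,0]],[[1.7,-1.9,0],[0,0,0]],[[1.8,-1.9,0],[0,0,0]],[[1.9,-1.8,0],[0,0,0]]]
```

>>> jog_arm(
  series=[
    [[1,-2.3,0],[0.002,-0.003,0]],
    [[1.5,-2.1,0],[0,0,0]],
    [[1.7,-2.1,0],[0,0,0]],
    [[1.7,-1.9,0],[0,0,0]],
    [[1.8,-1.9,0],[0,0,0]],
    [[1.9,-1.8,0],[0,0,0]],
  ],
)

```text
t: 27.42
tcp_pos: [0.5684, 0.308, 0.1435]
orientation: [0.712, -0.646, 0.204, 0.185]
contact_force: [-6.3, -1.9, 2.8]
finger_gap: 0.0271
```

```bash
python3 - <<'E'
from h import *
p,r,w=wst()
arc(p,r,w[0],-2.5,6,h=.0174,rad=.0592)
E
```

```text
t 27.43 tcp [0.5684 0.308  0.1435] F [-6.3 -1.9  2.8] M [ 0.22  1.69 -1.1 ] gap 0.0271 q [ 0.93  0.64  0.05  0.37 -1.43 -0.96] fix [-0.0619  0.3433  0.1435]
th 43.0 rad 0.0589 h 0.0175 rot [ 0.001  0.    -0.001] F ccw-tang 2.5 radial -6.5 n 1.7
[[[1.7,-1.9,0.1],[0.001,0,-0.001]],[[2,-1.7,0],[0,0,0]],[[2.1,-1.5,0],[0,0,0]],[[2.1,-1.5,0],[0,0,0]],[[2.2,-1.3,0],[0,0,0]],[[2.3,-1.3,0],[0,0,0]]]
```

>>> jog_arm(
  series=[
    [[1.9,-1.6,0],[0,0,0]],
    [[2,-1.7,0],[0,0,0]],
    [[2.1,-1.5,0],[0,0,0]],
    [[2.1,-1.5,0],[0,0,0]],
    [[2.2,-1.3,0],[0,0,0]],
    [[2.3,-1.3,0],[0,0,0]],
  ],
)

```text
t: 28.18
tcp_pos: [0.5762, 0.3011, 0.1482]
orientation: [0.713, -0.646, 0.201, 0.184]
contact_force: [-17.1, 9.6, 0.2]
finger_gap: 0.0269
```

```bash
python3 - <<'E'
from h import *
p,r,w=wst()
arc(p,r,w[0],-2.5,6,h=.0174,rad=.0592)
E
```

```text
t 28.18 tcp [0.5762 0.3011 0.1482] F [-17.1   9.6   0.2] M [ 3.33  4.47 -2.56] gap 0.0269 q [ 0.91  0.63  0.06  0.37 -1.43 -0.94] fix [-0.0549  0.3357  0.1482]
th 31.9 rad 0.0590 h 0.0174 rot [0.003 0.006 0.001] F ccw-tang 16.5 radial -8.7 n 6.1
[[[2.1,-1.4,0],[0.003,0.006,0.001]],[[2.3,-1.3,0],[0,0,0]],[[2.4,-1.1,0],[0,0,0]],[[2.3,-1,0],[0,0,0]],[[2.4,-0.9,0],[0,0,0]],[[2.5,-0.8,0],[0,0,0]]]
```

Resistance jumped: the tangential force went from 2.5 to 16.5 N and the angle lagged at 31.9°, as expected for the stop. One more small nudge to confirm it is firm.

>>> jog_arm(
  series=[
    [[1,-0.6,0],[0,0,0]],
    [[1,-0.6,0],[0,0,0]],
    [[0,0,0],[0,0,0]],
  ],
)

```text
t: 28.55
tcp_pos: [0.5763, 0.3011, 0.1482]
orientation: [0.714, -0.645, 0.2, 0.184]
contact_force: [-16.7, 9.1, -1.1]
finger_gap: 0.0274
```

```bash
python3 - <<'E'
from h import *
p,r,w=wst()
S=snap('scene','scene15')
cv2.imwrite('pics/c25.png',cv2.resize(S['frame'][110:310,300:440],(560,800))[:600])
def onx(im,uv,x):
    o,d=ray(im,uv); of=w2f(o); df=FR.inv().apply(d); return of+df*(x-of[0])/df[0]
col=364
print([(v,int(S['frame'][v,col,1])) for v in range(240,258)])
for v in range(246,254,1): print(v,onx(S,(col,v),.006).round(4)[2],end=';')
E
```

```text
t 28.55 tcp [0.5763 0.3011 0.1482] F [-16.7   9.1  -1.1] M [ 3.57  4.72 -2.73] gap 0.0274 q [ 0.91  0.63  0.06  0.37 -1.43 -0.94] fix [-0.0548  0.3357  0.1482]
th 31.9 rad 0.0591 h 0.0174 rot [0.004 0.008 0.003] F ccw-tang 16.5 radial -8.2 n 4.7
[(240, 204), (241, 204), (242, 200), (243, 193), (244, 186), (245, 191), (246, 182), (247, 140), (248, 100), (249, 84), (250, 122), (251, 174), (252, 203), (253, 205), (254, 204), (255, 185), (256, 119), (257, 92)]
246 0.0714;247 0.0657;248 0.0599;249 0.0541;250 0.0482;251 0.0423;252 0.0363;253 0.0303;
```

View pics/c25.png

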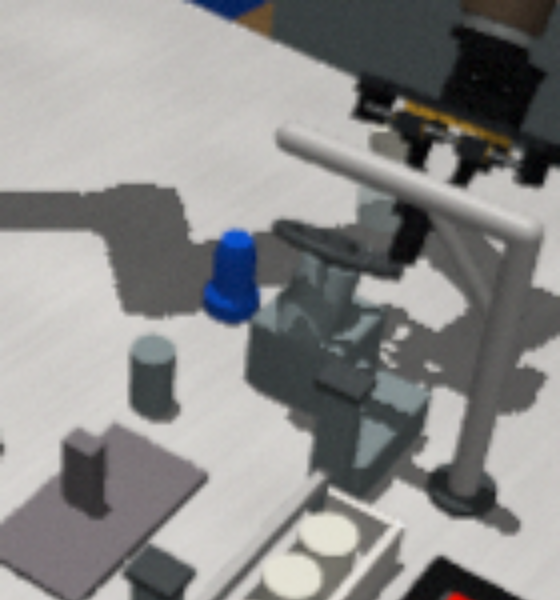

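The nudge didn't move it: θ stays at 31.9°, with 16.5 N held against the crank. Total turn was 491.6° = 8.58 rad, which with the ~3.4 rad start gives 12.0. That is the stop. Backing off 90° counter-clockwise to θ ≈ 122°.

```bash
python3 - <<'E'
from h import *
p,r,w=wst()
arc(p,r,w[0],9,10,h=.0174,rad=.06,cen=(-.001,-.001))
E
```

```text
t 28.6 tcp [0.5763 0.3011 0.1483] F [-18.4   8.9   0.3] M [ 3.48  4.7  -2.74] gap 0.0274 q [ 0.91  0.63  0.06  0.37 -1.43 -0.94] fix [-0.0548  0.3357  0.1483]
th 31.8 rad 0.0591 h 0.0174 rot [0.003 0.007 0.003] F ccw-tang 16.8 radial -10.1 n 5.9
[[[-7.1,5.8,0.1],[0.003,0.007,0.003]],[[-6.6,6.7,0],[0,0,0]],[[-5.5,7.6,0],[0,0,0]],[[-4.2,8.4,0],[0,0,0]],[[-2.9,9,0],[0,0,0]],[[-1.4,9.3,0],[0,0,0]],[[0.1,9.4,0],[0,0,0]],[[1.5,9.3,0],[0,0,0]],[[3,9,0],[0,0,0]],[[4.3,8.3,0],[0,0,0]]]
```

>>> jog_arm(
  series=[
    [[-5,3.4,0],[0,0,0]],
    [[-7.1,5.8,0],[0.003,0.007,0.003]],
    [[-6.6,6.7,0],[0,0,0]],
    [[-5.5,7.6,0],[0,0,0]],
    [[-4.2,8.4,0],[0,0,0]],
    [[-2.9,9,0],[0,0,0]],
    [[-1.4,9.3,0],[0,0,0]],
  ],
)

```text
t: 29.48
tcp_pos: [0.529, 0.3201, 0.1336]
orientation: [0.711, -0.646, 0.208, 0.184]
contact_force: [2.0, -5.2, 1.5]
finger_gap: 0.0271
```

```bash
python3 - <<'E'
from h import *
p,r,w=wst()
n=max(1,round((122-w[0])/9)); print(n)
arc(p,r,w[0],(122-w[0])/n,n,h=.0174,rad=.06,cen=(-.001,-.001))
E
```

```text
t 29.48 tcp [0.529  0.3201 0.1336] F [ 2.  -5.2  1.5] M [-0.59 -0.66  0.35] gap 0.0271 q [ 0.99  0.61 -0.02  0.35 -1.4  -1.03] fix [-0.1     0.3593  0.1336]
th 85.2 rad 0.0592 h 0.0175 rot [-0.006 -0.005 -0.005] F ccw-tang -1.9 radial -5.2 n -1.6
4
[[[0.2,10.6,0],[-0.006,-0.005,-0.005]],[[1.5,9.5,0],[0,0,0]],[[3,9.1,0],[0,0,0]],[[4.4,8.6,0],[0,0,0]]]
```

>>> jog_arm(
  series=[
    [[0.2,10,0],[-0.006,-0.005,-0.005]],
    [[1.5,9.5,0],[0,0,0]],
    [[3,9.1,0],[0,0,0]],
    [[4.4,8.6,0],[0,0,0]],
    [[0,0,0],[0,0,0]],
    [[0,0,0],[0,0,0]],
  ],
)

```text
t: 30.22
tcp_pos: [0.4926, 0.3093, 0.138]
orientation: [0.713, -0.645, 0.204, 0.185]
contact_force: [2.1, -4.3, 1.7]
finger_gap: 0.027
```

```bash
python3 - <<'E'
from h import *
p,r,w=wst()
E
```

```text
t 30.23 tcp [0.4926 0.3093 0.138 ] F [ 2.1 -4.3  1.7] M [ 0.05 -0.52  0.32] gap 0.027 q [ 1.02  0.55 -0.1   0.33 -1.39 -1.06] fix [-0.1373  0.3521  0.138 ]
th 122.6 rad 0.0600 h 0.0174 rot [0.    0.001 0.001] F ccw-tang 1.2 radial -4.9 n -0.9
```

Back-off measured 90.7° (1.58 rad). Releasing and withdrawing along the wheel axis.

>>> jog_arm(
  series=[
    [[0,0,0],[0,0,0]],
    [[0,0,0],[0,0,0]],
    [[0,0,0],[0,0,0]],
    [[0,0,0],[0,0,0]],
    [[0,0,0],[0,0,0]],
  ],
  claw=56,
)

```text
t: 30.85
tcp_pos: [0.492, 0.3094, 0.1378]
orientation: [0.713, -0.645, 0.203, 0.185]
contact_force: [-0.0, -0.4, 0.6]
finger_gap: 0.0552
```

>>> jog_arm(
  series=[
    [[0,0,-10],[0,0,0]],
    [[0,0,-20],[0,0,0]],
    [[0,0,-30],[0,0,0]],
    [[0,0,-40],[0,0,0]],
    [[0,0,-45],[0,0,0]],
    [[0,0,-45],[0,0,0]],
    [[0,0,-20],[0,0,0]],
    [[0,0,0],[0,0,0]],
  ],
)

```text
t: 31.85
tcp_pos: [0.4813, 0.4211, 0.3172]
orientation: [0.713, -0.645, 0.203, 0.184]
contact_force: [-0.5, -0.0, 0.0]
finger_gap: 0.0563
```

```bash
python3 - <<'E'
from h import *
st()
s=snap('scene','scene16');t=snap('top','top16')
a=cv2.resize(t['frame'][100:260,190:390],None,fx=2.4,fy=2.4,interpolation=cv2.INTER_CUBIC);b=cv2.resize(s['frame'][110:310,280:440],None,fx=2,fy=2,interpolation=cv2.INTER_CUBIC)
H=max(a.shape[0],b.shape[0]); 
pad=lambda x:cv2.copyMakeBorder(x,0,H-x.shape[0],0,0,cv2.BORDER_CONSTANT)
cv2.imwrite('pics/c26.png',np.hstack([pad(a),pad(b)]))
f=t['frame'];m=(f[165:215,200:250].max(2)<42);ys,xs=np.nonzero(m);print('black',xs.mean()+200,ys.mean()+165,len(xs))
for d in range(80,165,10): print(d,proj(t,f2w(crankF(np.radians(d),.037))).round(1).tolist(),end=' ')
E
```

```text
t 31.85 tcp [0.4813 0.4211 0.3172] F [-0.5 -0.   0. ] M [ 1.24  0.02 -0.01] gap 0.0563 q [ 1.12  0.6   0.43  0.3  -1.88 -0.99] fix [-0.1375  0.4644  0.3172]
black 207.37864077669903 189.6504854368932 103
80 [[204.7, 177.9]] 90 [[204.6, 181.1]] 100 [[205.0, 184.2]] 110 [[205.7, 187.1]] 120 [[206.8, 189.8]] 130 [[208.3, 192.2]] 140 [[210.1, 194.1]] 150 [[212.2, 195.5]] 160 [[214.5, 196.5]]
```

View pics/c26.png

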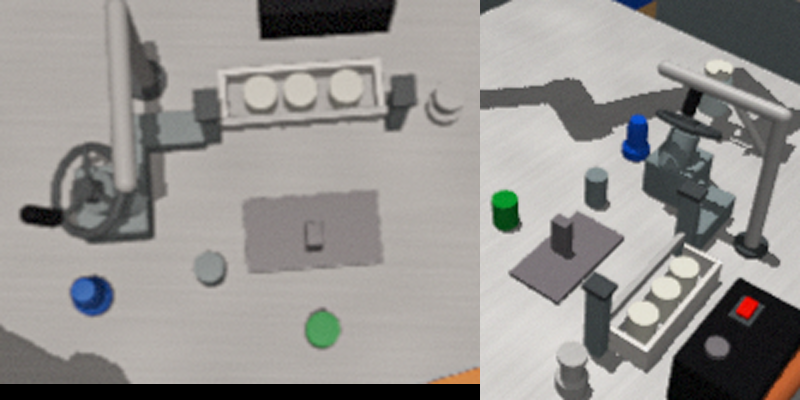

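The handle in the picture sits at θ≈121°. Final check of the spacers, straightedge and bystanders, then hand in.

```bash
python3 - <<'E'
from h import *
T=load('top16');T0=load('top0');c=crop(190,100,2.4)
for q in [(261,93),(301,90),(346,87)]: x=w2f(onz(T,c(*q),.06)); print('spacer',x.round(4),'d bay',np.hypot(x[0]-.045,x[1]).round(3))
x=w2f(onz(T,c(316,230),.085)); print('straightedge handle',x.round(4),'d',np.hypot(x[0]-.045,x[1]).round(3))
P=[w2f(onz(T,c(*q),.01)).round(3) for q in [(244,201),(378,191),(383,263),(247,272)]]; print(P)
d=cv2.absdiff(T['frame'],T0['frame']).max(2)
for n,(x0,y0,x1,y1) in dict(anode=(268,203,288,221),fitting=(366,132,386,153),boot=(216,212,240,234),wrench=(465,192,484,252),green=(315,226,334,246),orange=(340,245,412,300)).items(): print(n,'mean diff',d[y0:y1,x0:x1].mean().round(1))
st(); arm.close_job()
E
```

```text
spacer [0.0415 0.0593 0.06  ] d bay 0.059
spacer [0.0417 0.001  0.06  ] d bay 0.003
spacer [ 0.0414 -0.0647  0.06  ] d bay 0.065
straightedge handle [-0.1699 -0.0028  0.085 ] d 0.215
[array([-0.106,  0.096,  0.01 ]), array([-0.106, -0.102,  0.01 ]), array([-0.214, -0.1  ,  0.01 ]), array([-0.212,  0.099,  0.01 ])]
anode mean diff 5.1
fitting mean diff 5.2
boot mean diff 5.7
wrench mean diff 5.2
green mean diff 5.1
orange mean diff 5.2
t 31.95 tcp [0.481  0.4195 0.3153] F [-0.5  0.2  0.8] M [1.19 0.06 0.01] gap 0.0563 q [ 1.11  0.6   0.43  0.3  -1.88 -0.99] fix [-0.1379  0.4629  0.3153]
the job is handed in; nothing more can be done
```

The job is done and handed in at about 32 s of the 72 s allowed. I pushed all three spacers into the bay with the grey straightedge, drew it back and left it flat. I then wound the keeper down to its stop and backed the wheel off a quarter turn.

Last checks, measured from the camera pictures and the arm's own readings:
- **Spacers:** upright at x ≈ 41–42 mm behind the keeper line (allowed 31–60), at most 65 mm from mid-bay (limit 100).
- **Straightedge:** flat on the cart top, with its handle 215 mm from mid-bay (minimum 115).
- **Wheel:** the crank force rose from 2.5 N to 16.5 N at the stop, and a further nudge did not move it. The total turn of 8.58 rad fits a start of about 3.4 rad. I backed it off 90.7° (1.58 rad), and the picture shows the handle at about 121° against 122.6° measured.
- **Bystanders and look-alikes:** the anode, fitting, boot, wrench and both look-alikes show no change from the first top picture. I did not compare the jar this way, but nothing went near it.
- **Robot:** clear of everything, with no contact force.

Three readings disagreed:
- **Fingertips:** in the pictures they end about 30 mm behind the reported tool point. I gripped the crank slightly deeper to allow for this, and both grips held.
- **Keeper bar height:** the pictures put the bar 2–3 mm higher than the wheel angle implies.
- **Fixture origin:** the posts and the bay's rear wall gave positions 4.5 mm apart. I used the average.

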